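# Put the cut steel parts away at the fabrication bench

### The job

Sort the five loose steel parts into their places: lay the two square plates on the middle of the sloping rack, the larger underneath and the smaller on top of it, each square with the rack and resting against the stop at its low end; thread the round collar and then the hexagon nut onto the upright post, the nut lying on the collar; lay the square tube lengthways in the shallow tray. Set every part down gently without dropping it, and leave the red magnet and the yellow tape measure where they are.

Things in the scene. Friction and masses are not known exactly. Their poses are not given: they have to be found in the camera images.
- plate_big_c (a point): Centre of the larger square steel base plate: 60 x 60 x 16 mm, about 0.45 kg, four dark holes near its corners (look only), lying flat on the bench. x and y run along its edges (all four sides alike), z is its thickness axis, up; the point is 8 mm above its underside. Against the stop on the shelf its centre is at x = -30, z = 8 mm of the shelf.
- plate_small_c (a point): Centre of the smaller square steel plate: 42 x 42 x 16 mm, about 0.2 kg, one dark hole in the middle (look only), lying flat. x and y run along its edges, z up; the point is 8 mm above its underside. On the larger plate against the stop its centre is at x = -39, z = 24 mm of the shelf.
- collar_c (a point): Centre of the round steel collar: a ring of 60 mm outer and 32 mm bore diameter, 22 mm high, about 0.33 kg, lying flat, bore axis z. The point is on the bore axis, 11 mm above its underside.
- nut_c (a point): Centre of the large steel hexagon nut: 55 mm across flats, 63 mm across corners, bore 32 mm, 28 mm high, about 0.33 kg, lying flat, bore axis z. Its x axis points through the middle of a flat; flats lie every 60 degrees from it. The point is on the bore axis, 14 mm above its underside.
- tube_c (a point): Centre of the square steel tube offcut: 90 mm long (its x axis), 36 x 36 mm section with 4 mm walls, about 0.32 kg, lying on the bench, 18 mm above its underside.
- rack_shelf: Sloping aluminium shelf of the fixed rack, 130 (x) x 120 mm (y), no side walls, tilted 0.35 rad. Origin: centre of its upper surface, 47 mm above the bench. x runs up the slope, away from the robot; z is the surface normal, leaning towards the robot. Across its low end stands a stop: inner face at x = -60 mm, top 36 mm above the surface. Plates may not slide down by themselves.
- post: Fixed post stand: a 90 x 90 x 8 mm steel base plate, origin at the centre of its underside on the bench, with an upright 12 mm diameter post in its middle whose top is 68 mm above the bench. z up. A collar on it has its centre at z = 19 mm, a nut on that collar at z = 44 mm.
- tray: Fixed shallow aluminium tray, 130 mm (x, its length) by 98 mm (y) outside, 4 mm walls, rim 15 mm above the bench, inner floor about 4 mm above the bench. Origin at the centre of its underside, z up.
- magnet: Red welding magnet bracket, L-shaped, about 50 x 50 x 18 mm, loose on the bench between the parts; origin at its underside. A bystander: leave it.
- tape: Yellow tape measure, 50 x 40 x 28 mm, loose on the bench between the parts; origin at its underside. A bystander: leave it. (Everything else standing within 0.45 m left or right and 0.72 m ahead of the robot is fixed and under 50 mm high.)
Not all that is in view belongs to the job. What is shaped like the part that bears plate_small_c but orange is not meant. What is shaped like the part that bears nut_c but purple is not meant.

How it is judged:
By the outcome, as a careful person would: the job done as asked, in the order asked, and still so for the second after the job is handed in, with the robot touching nothing.
It also fails if it takes over 125 s, if anything falls off the work surface, if the arm or the gripper's body presses on something with over 40 N, if the wrist force passes 120 N, or if a joint passes its speed limit or range.

### The arm

A 6-joint arm with a two-finger parallel gripper is mounted at the origin on the work surface. World frame = base frame: x ahead of the robot, y to its left, z up, the work surface at z = 0. Lengths are in mm, angles in rad, forces in N, time in s.
With the tool pointing down it reaches from about 275 to 1000 mm from the base axis. Payload 8.4 kg.
Tool frame: the origin (TCP) lies at the very end of the fingers, on their centre line; the grasp point (between the pads) lies 19 mm behind it; z points along the fingers, y is the direction in which the jaws open and shut (so a half turn about z gives the same grasp; the last joint's range is limited). The gripper opens to 85 mm and grips with 20 to 120 N. Pads are 22 mm wide; open, the fingers measure 114 mm over their backs; the gripper's body (76 mm by 85 mm) begins 54 mm behind the grasp point. The pads swing forward as they close: fully open they stand 13 mm farther back than shut.
Start: joints at [-1.349, 0.353, 1.633, -0, 1.155, -0.002], TCP at [138.709, -609.416, 231.281] pointing down, gripper open.
Joint ranges: [-2.63, 2.63], [-0.92, 2.1], [0.06, 2.66], [-1.3, 4.44], [0, 2.69], [-3.02, 3.02]. Speed limits (rad/s): [2.22, 2.22, 2.79, 3.14, 3.14, 3.14].

### API

Orientations are given as [roll, pitch, yaw] about the fixed x, y, z axes, in that order (R = Rz(yaw) Ry(pitch) Rx(roll)).
In Python, from rig import sense, grab_frame, get_calibration, sign_off, boxes_of, trace gives the robot as it stands.
- The arm moves only by the tool servo_tool, never from a script. Its argument "rows" is a list of rows, each a list of 3 entries, a list of its own where there are three numbers: the finger opening in mm, from 0 to 85.4, then the shift along the tool's x, y, z in mm, then the turn, a rotation vector about the tool's x, y, z in degrees. A call has 1 to 8 rows; each row shifts and turns the commanded pose from where the row before left it, along the tool's axes as they then stand; what a row does not reach is not made up. A row lasts 1/8 s, in which the tool goes at most 62.5 mm and 10.7 degrees, less where a joint would pass 70% of its speed; a pose out of reach is approached as far as the arm can. A call is refused whole if a number of a shift passes 62.5 or a number of a turn 10.7, either way. A call with a gripper value outside its range is refused whole. The fingers move at their own pace and stop on an object; "force" is the grip in N (left out, the last holds). Time passes only in rows, so rows that do not move let the fingers close. It gives the time, the measured TCP pose, the force and the opening at its end, in the units of the state.
- sense(): the state, without advancing time (a new reading comes with each control period).
- grab_frame(name): name is "side" or "top"; returns the picture (420x560x3 uint8, blue, green, red); there is no depth.
- get_calibration(name): a dict with "intrinsics" (3x3 intrinsics, pixels), "world_to_cam" (4x4, takes a point from world to camera coordinates). Camera axes: x right, y down, z forward; pixel columns grow to the right and rows downward; lengths in mm; the calibration is good to about 2 mm. A picture is of the moment at which its call begins. get_calibration takes no time and is no camera call.
- sign_off(): hands the job in, once; it reports no verdict.
Trained networks look in the newest picture that a camera, given by its name, has taken for a name from the list of things; names that differ only in an ending like _2 or _b are one class to them, and where a whole thing is asked for, a point or a joint stands for the part that bears it (a point fixed in the world has none). Each returns a list of dicts, best first, with "conf" (0 to 1); they miss things now and then, are a little off and sometimes report something else, mostly with a low value. They report only what shows in the picture. A call takes as long as a camera call. They do not tell look-alikes from the thing itself.
- boxes_of(camera, thing): "centre" ([x, y, z] in mm, in the coordinates of the camera as it stood for that picture, good to about 4 mm: the middle of the surface that is visible of it).
- trace(camera, thing): "mask" (420x560 bool, what is visible of it).
The state is a dict: "clock": time; "qpos": joint angles; "qvel": joint speeds; "joint_efforts": joint torques, N m; "eef_pos": TCP position; "tcp_rot": TCP orientation; "contact_force": force on the tool from outside, world axes, zero at the start; "wrist_torque": the same for the moment, N m; "opening": opening from 0.0 (shut) to 1.0 (fully open).
Only numpy, scipy, OpenCV 4.12 (cv2) and the standard library are available. Lean on these libraries where they do the work, as an engineer would, in place of code of your own. Each camera call takes 0.05 s, during which the arm holds its last target. There are 200 camera calls.

## Working session

There is one attempt and no reset: what is moved stays moved. The work goes in short steps, Python scripts to look and compute and a tool call to move; the robot and the scene stay as the last step left them, time stands still between calls to the robot, and variables do not carry over. Pictures are saved under pics/ and viewed, about 12 in all and at most 16, crops included, and the job is handed in when it is done.

Besides the shell and the picture viewer there is one more tool, called after "Call:" by a JSON object that holds its "name" and its "arguments", one argument or row to a line. servo_tool: Moves the arm, as the interface text tells. Its arguments: {"type":"object","properties":{"rows":{"type":"array","items":{"type":"array"}},"force":{"type":"number"}},"required":["rows"]}

```bash
ls; mkdir -p pics
cat > a.py <<'E'
import cv2,numpy as np
from rig import *
for n in("top","side"):
    cv2.imwrite(f"pics/{n}0.png",grab_frame(n)); c=get_calibration(n); print(n,c)
    W=np.array(c["world_to_cam"]);I=np.linalg.inv(W)
    for t in "plate_big_c plate_small_c collar_c nut_c tube_c rack_shelf post tray magnet tape".split():
        for b in boxes_of(n,t): print(n,t,round(b["conf"],2),np.round((I@np.r_[b["centre"],1])[:3],0))
print(sense())
E
python3 a.py
```

```text
pics
top {'intrinsics': array([[414.70450035,   0.        , 281.53000922],
       [  0.        , 414.70450035, 206.38229568],
       [  0.        ,   0.        ,   1.        ]]), 'world_to_cam': array([[-2.01383455e-02, -9.99792261e-01,  3.14369328e-03,
         1.12637642e+01],
       [-9.90898909e-01,  1.95404396e-02, -1.33182291e-01,
         4.68778143e+02],
       [ 1.33093195e-01, -5.79715323e-03, -9.91086573e-01,
         9.54104383e+02],
       [ 0.00000000e+00,  0.00000000e+00,  0.00000000e+00,
         1.00000000e+00]])}
top plate_big_c 0.79 [ 432. -161.   13.]
top plate_small_c 0.92 [376. 270.  15.]
top plate_small_c 0.85 [277. 232.  13.]
top collar_c 0.94 [457.  -2.  22.]
top nut_c 0.84 [ 353. -278.   24.]
top nut_c 0.76 [ 244. -275.   28.]
top nut_c 0.18 [374. 272.  16.]
top tube_c 0.72 [440. 155.  34.]
top rack_shelf 0.7 [ 597. -309.   48.]
top post 0.86 [595. 316.   4.]
top tray 0.8 [684.   9.   3.]
top magnet 0.57 [533.  95.  18.]
top tape 0.54 [553. -96.  28.]
side {'intrinsics': array([[475.77150286,   0.        , 280.99840447],
       [  0.        , 475.77150286, 2
[... 975 characters left out ...]
.]
{'clock': 1.1, 'qpos': array([-1.34939376e+00,  3.53035869e-01,  1.63339865e+00,  2.60429368e-06,
        1.15516671e+00, -2.42934455e-03]), 'qvel': array([ 5.02288582e-04, -1.30784491e-03, -7.08095996e-04, -1.04023751e-03,
       -1.38468716e-05, -6.11137435e-05]), 'joint_efforts': array([-2.47236076e-04, -6.05184531e+01, -3.42445278e+01, -1.55240568e-04,
        1.31938272e-03, -1.12161288e-05]), 'eef_pos': array([ 138.71533942, -609.42463884,  231.25912842]), 'tcp_rot': array([-3.14158409e+00, -2.40337183e-06,  2.23830865e-01]), 'contact_force': array([-0.04704513,  0.75849655,  0.27180811]), 'wrist_torque': array([-0.10577334,  0.02510036, -0.03212433]), 'opening': 0.9984338215047361}
```

View pics/top0.png

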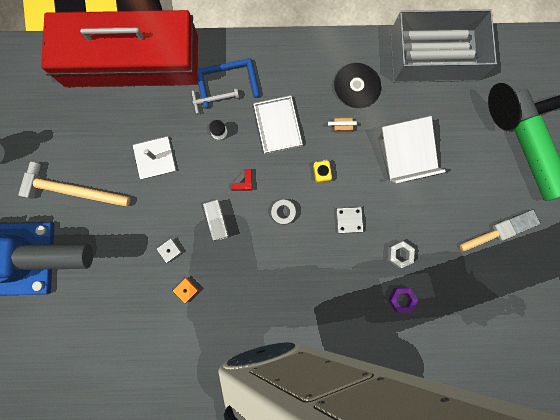

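View pics/side0.png

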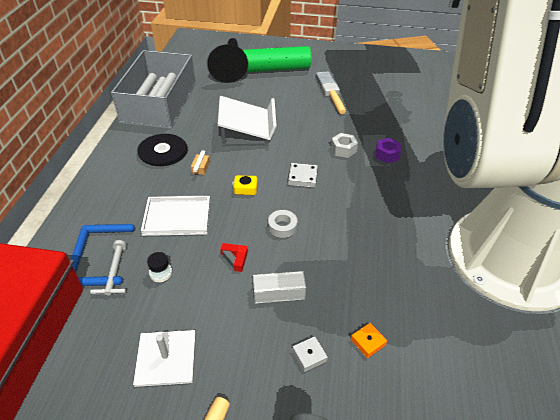

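The top view shows the steel small plate at (170,250), with the orange look-alike at (185,290). The nut is at (403,254), with the purple one at (403,299). The other parts are big plate (350,220), collar (285,211) and tube (217,219). The fixtures are tray (278,124), rack (412,150) and post (155,157). The side view agrees. Next I fit model silhouettes to the masks.

```bash
cat > fit.py <<'E'
import cv2,numpy as np
from scipy.optimize import minimize
from scipy.spatial.transform import Rotation as Ro
from rig import *
def box(x0,x1,y0,y1,z0,z1): return np.array([[x,y,z] for x in(x0,x1) for y in(y0,y1) for z in(z0,z1)],float)
def prism(r,n,z0,z1,ph=0):
    a=np.arange(n)*2*np.pi/n+ph; return np.vstack([np.c_[r*np.cos(a),r*np.sin(a),0*a+z] for z in(z0,z1)])
M={"plate_big_c":[box(-30,30,-30,30,0,16)],"plate_small_c":[box(-21,21,-21,21,0,16)],"collar_c":[prism(30,40,0,22)],
"nut_c":[prism(55/3**.5,6,0,28,np.pi/6)],"tube_c":[box(-45,45,-18,18,0,36)],"tray":[box(-65,65,-49,49,0,15)],
"post":[box(-45,45,-45,45,0,8),prism(6,16,8,68)],
"rack_shelf":[box(-65,65,-60,60,-4,0),box(-65,-60,-60,60,-4,36)],
"magnet":[box(-25,25,-25,25,0,18)],"tape":[box(-25,25,-20,20,0,28)]}
S=4
def cal(n):
    c=get_calibration(n); return np.array(c["intrinsics"]),np.array(c["world_to_cam"])
def pix(n,P):
    K,W=cal(n); q=(P@W[:3,:3].T+W[:3,3])@K.T; return q[:,:2]/q[:,2:]
def pose(t,p,z=0):
    if t=="rack_shelf": return Ro.from_euler("ZY",[p[2],-.35]).as_matrix(),np.array([p[0],p[1],47.])
    return Ro.from_euler("z",p[2]).as_matrix(),np.array([p[0],p[1],z])
def polys(n,t,p,z=0):
    R,o=pose(t,p,z); return [cv2.convexHull(pix(n,V@R.T+o).astype(np.float32))[:,0] for V in M[t]]
def mask(n,t,near):
    best=None;W=cal(n)[1]
    for b in trace(n,t):
        m=b["mask"].astype(np.uint8); 
        if m.sum()<30: continue
        c=np.array(np.nonzero(m)[::-1]).mean(1); d=np.linalg.norm(c-pix(n,np.array([[*near[:2],15.]]))[0])
        if d<25 and (best is None or d<best[0]): best=(d,m)
    if best is None: return None
    cs,_=cv2.findContours(best[1],cv2.RETR_EXTERNAL,cv2.CHAIN_APPROX_NONE)
    m=np.zeros_like(best[1]); cv2.drawContours(m,cs,-1,1,-1); return m
def cost(n,t,p,m,z):
    ys,xs=np.nonzero(m); x0,y0,x1,y1=xs.min()-15,ys.min()-15,xs.max()+16,ys.max()+16
    x0,y0=max(x0,0),max(y0,0)
    big=cv2.resize(m[y0:y1,x0:x1],None,fx=S,fy=S,interpolation=cv2.INTER_LINEAR if 0 else cv2.INTER_NEAREST)
    im=np.zeros_like(big)
    for h in polys(n,t,p,z): cv2.fillConvexPoly(im,np.round(((h-[x0,y0]+.5)*S-.5)*16).astype(np.int32),1,shift=4)
    return 1-(big&im).sum()/max((big|im).sum(),1)
def fit(t,ms,p0,z=0,yaws=(0,)):
    best=None
    for y in yaws:
        s=np.array([[0,0,0],[8,0,0],[0,8,0],[0,0,.2]])+[p0[0],p0[1],y]
        r=minimize(lambda p:sum(cost(n,t,p,m,z) for n,m in ms.items()),s[0],method="Nelder-Mead",options=dict(initial_simplex=s,xatol=.05,fatol=1e-4))
        if best is None or r.fun<best.fun: best=r
    return best
E
cat > b.py <<'E'
from fit import *
G={"plate_big_c":(436,-157),"plate_small_c":(374,272),"collar_c":(460,1),"nut_c":(353,-273),"tube_c":(441,160),"tray":(684,10),"post":(598,319),"rack_shelf":(600,-306)}
Y={"tube_c":np.arange(0,3.1,.4),"tray":(-.2,0,.2),"nut_c":(0,.35,.7),"rack_shelf":(-.3,0,.3),"collar_c":(0,)}
fr={n:grab_frame(n) for n in("top","side")}
for t,g in G.items():
    ms={n:mask(n,t,g) for n in fr}; ms={n:m for n,m in ms.items() if m is not None}
    ys=Y.get(t,(-.6,-.2,.2,.6))
    rs=[(list(s),fit(t,s,g,0,ys)) for s in ([ms]+[{n:m} for n,m in ms.items()])]
    for k,r in rs: print(t,k,np.round(r.x,2)," cost",round(r.fun,3))
    for n in fr:
        for h in polys(n,t,rs[0][1].x): cv2.polylines(fr[n],[np.round(h*16).astype(int)],True,(0,0,255),1,shift=4)
cv2.imwrite("pics/ov.png",np.vstack([fr["top"][60:290,120:470],fr["side"][80:395,120:470]]))
E
python3 b.py
```

```text
plate_big_c ['top', 'side'] [ 4.3709e+02 -1.6081e+02  4.0000e-02]  cost 0.168
plate_big_c ['top'] [ 4.3553e+02 -1.6090e+02  2.0000e-02]  cost 0.068
plate_big_c ['side'] [ 4.3839e+02 -1.6067e+02  4.0000e-02]  cost 0.058
plate_small_c ['top', 'side'] [371.73 273.67   0.59]  cost 0.209
plate_small_c ['top'] [369.86 273.63   0.63]  cost 0.102
plate_small_c ['side'] [372.92 273.83   0.64]  cost 0.052
collar_c ['top', 'side'] [ 4.5967e+02 -1.7300e+00  1.9000e-01]  cost 0.168
collar_c ['top'] [ 4.5755e+02 -6.0000e-01  1.6000e-01]  cost 0.099
collar_c ['side'] [ 4.6071e+02 -1.7500e+00  2.5000e-01]  cost 0.048
nut_c ['top', 'side'] [ 351.82 -278.99    0.39]  cost 0.177
nut_c ['top'] [ 350.34 -278.96    0.38]  cost 0.062
nut_c ['side'] [ 353.52 -279.38    0.38]  cost 0.075
tube_c ['side'] [4.4170e+02 1.6018e+02 2.4000e-01]  cost 0.079
tube_c ['side'] [4.4170e+02 1.6018e+02 2.4000e-01]  cost 0.079
tray ['top', 'side'] [6.80e+02 8.36e+00 2.00e-01]  cost 0.092
tray ['top'] [6.7865e+02 8.4000e+00 2.0000e-01]  cost 0.028
tray ['side'] [6.8144e+02 8.2600e+00 2.1000e-01]  cost 0.045
post ['top', 'side'] [6.0203e+02 3.1573e+02 2.3000e-01]  cost 0.111
post ['top'] [6.0035e+02 3.1498e+02 2.2000e-01]  cost 0.062
post ['side'] [6.0272e+02 3.1567e+02 2.3000e-01]  cost 0.033
rack_shelf ['top', 'side'] [ 6.0141e+02 -3.0715e+02  1.9000e-01]  cost 0.125
rack_shelf ['top'] [ 5.9958e+02 -3.0766e+02  2.0000e-01]  cost 0.024
rack_shelf ['side'] [ 6.0371e+02 -3.0664e+02  1.9000e-01]  cost 0.07
```

View pics/ov.png

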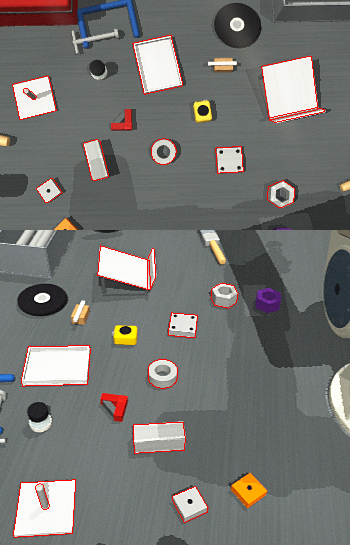

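```bash
cat > plan.py <<'E'
# plan.py "x,y,z,pitch,yaw[,step]" ... ; via points from the measured pose, rows in tool axes
import sys,numpy as np
from scipy.spatial.transform import Rotation as Ro
from rig import sense
s=sense(); p=np.array(s["eef_pos"]); R=Ro.from_euler("xyz",s["tcp_rot"])
print("t",round(s["clock"],2),"tcp",np.round(p,1),np.round(s["tcp_rot"],3),"open",round(s["opening"]*85.4,1),"F",np.round(s["contact_force"],1),"q",np.round(s["qpos"],2))
def toolrack(x,y,z): # shelf coords -> world
    return Ro.from_euler("ZY",[.195,-.35]).apply([x,y,z])+[601.4,-307.1,47]
for a in sys.argv[1:]:
    if a[0]=="S": v=[float(k) for k in a[1:].split(",")]; t=toolrack(*v[:3]); e=[-.35,.195]; st=v[3] if len(v)>3 else 50
    else: v=[float(k) for k in a.split(",")]; t=np.array(v[:3]); e=v[3:5]; st=v[5] if len(v)>5 else 50
    T=Ro.from_euler("xyz",[np.pi,*e]); d=t-p; rv=np.degrees((R.inv()*T).as_rotvec())
    n=max(1,int(np.ceil(max(np.linalg.norm(d)/st,np.linalg.norm(rv)/9.5)-.02)))
    print("->",np.round(t,1),n,"rows")
    for i in range(n):
        print("  ",np.round(R.inv().apply(d/n),1).tolist(),np.round(rv/n,1).tolist())
        R=R*Ro.from_rotvec(np.radians(rv/n))
    p=t;R=T
E
python3 plan.py 437,-161,120,0,.03 437,-161,30,0,.03 437,-161,-2,0,.03,16
```

```text
t 2.0 tcp [ 138.7 -609.4  231.3] [3.142 0.    0.224] open 85.5 F [-0.3 -1.1 -0.1] q [-1.35  0.35  1.63 -0.    1.16 -0.  ]
-> [ 437. -161.  120.] 11 rows
   [35.5, -33.7, 10.1] [0.0, 0.0, 1.0]
   [34.9, -34.4, 10.1] [0.0, 0.0, 1.0]
   [34.3, -35.0, 10.1] [0.0, 0.0, 1.0]
   [33.7, -35.6, 10.1] [0.0, 0.0, 1.0]
   [33.0, -36.1, 10.1] [0.0, 0.0, 1.0]
   [32.4, -36.7, 10.1] [0.0, 0.0, 1.0]
   [31.7, -37.3, 10.1] [0.0, 0.0, 1.0]
   [31.1, -37.8, 10.1] [0.0, 0.0, 1.0]
   [30.4, -38.4, 10.1] [0.0, 0.0, 1.0]
   [29.7, -38.9, 10.1] [0.0, 0.0, 1.0]
   [29.0, -39.4, 10.1] [0.0, 0.0, 1.0]
-> [ 437. -161.   30.] 2 rows
   [0.0, -0.0, 45.0] [0.0, 0.0, 0.0]
   [0.0, -0.0, 45.0] [0.0, 0.0, 0.0]
-> [ 437. -161.   -2.] 2 rows
   [0.0, -0.0, 16.0] [0.0, 0.0, 0.0]
   [0.0, -0.0, 16.0] [0.0, 0.0, 0.0]
```

Call:
{"name": "servo_tool", "arguments": {
  "rows": [
    [85,[35.5,-33.7,10.1],[0,0,1]],
    [85,[34.9,-34.4,10.1],[0,0,1]],
    [85,[34.3,-35,10.1],[0,0,1]],
    [85,[33.7,-35.6,10.1],[0,0,1]],
    [85,[33,-36.1,10.1],[0,0,1]],
    [85,[32.4,-36.7,10.1],[0,0,1]],
    [85,[31.7,-37.3,10.1],[0,0,1]],
    [85,[31.1,-37.8,10.1],[0,0,1]]
  ],
  "force": 60
}}

```text
clock: 3.0
eef_pos: [356.4, -282.0, 150.5]
tcp_rot: [3.141, -0.001, 0.083]
contact_force: [-0.0, -0.4, 0.3]
opening: 0.995
```

Call:
{"name": "servo_tool", "arguments": {
  "rows": [
    [85,[30.4,-38.4,10.1],[0,0,1]],
    [85,[29.7,-38.9,10.1],[0,0,1]],
    [85,[29,-39.4,10.1],[0,0,1]],
    [85,[0,0,35],[0,0,0]],
    [85,[0,0,35],[0,0,0]],
    [85,[0,0,0],[0,0,0]]
  ]
}}

```text
clock: 3.75
eef_pos: [435.1, -160.0, 48.6]
tcp_rot: [-3.14, 0.004, 0.032]
contact_force: [0.6, 0.4, -0.1]
opening: 0.993
```

```bash
python3 plan.py 437,-161,-2,0,.03,16
python3 - <<'E'
from fit import *
v=[cv2.resize(grab_frame(n)[int(c[1])-75:int(c[1])+75,int(c[0])-75:int(c[0])+75],None,fx=2.6,fy=2.6) for n in("top","side") for c in [pix(n,np.array([[437,-161,16.]]))[0]]]
cv2.imwrite("pics/g1.png",np.hstack(v))
E
```

```text
t 3.75 tcp [ 435.1 -160.    48.6] [-3.14   0.004  0.032] open 84.8 F [ 0.6  0.4 -0.1] q [-0.36  0.38  2.11  0.    0.65  1.18]
-> [ 437. -161.   -2.] 4 rows
   [0.5, 0.3, 12.6] [-0.0, 0.1, 0.0]
   [0.5, 0.3, 12.6] [-0.0, 0.1, 0.0]
   [0.5, 0.3, 12.6] [-0.0, 0.1, 0.0]
   [0.5, 0.3, 12.6] [-0.0, 0.1, 0.0]
```

View pics/g1.png

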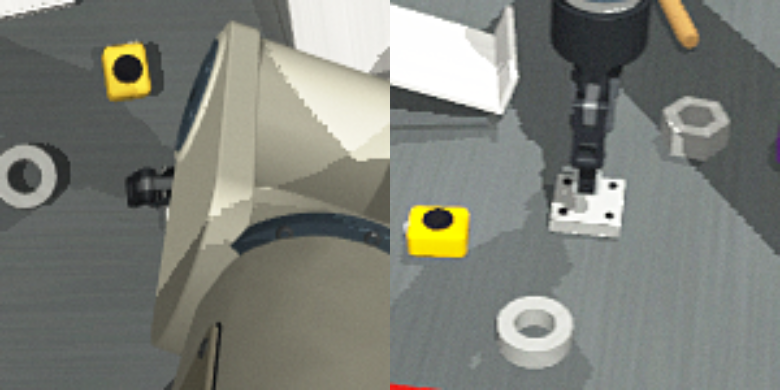

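The side view shows the finger column at column 588, in line with the plate centre at (588,205).

Call:
{"name": "servo_tool", "arguments": {
  "rows": [
    [85,[0.4,0.2,13],[0,0,0]],
    [85,[0.4,0.2,13],[0,0,0]],
    [85,[0.4,0.2,13],[0,0,0]],
    [85,[0,0,11],[0,0,0]],
    [85,[0,0,0],[0,0,0]],
    [85,[0,0,0],[0,0,0]]
  ]
}}

```text
clock: 4.6
eef_pos: [437.9, -161.3, 0.2]
tcp_rot: [-3.142, 0.0, 0.032]
contact_force: [0.6, -0.1, 0.3]
opening: 0.994
```

Call:
{"name": "servo_tool", "arguments": {
  "rows": [
    [50,[0,0,0],[0,0,0]],
    [50,[0,0,0],[0,0,0]],
    [50,[0,0,0],[0,0,0]],
    [50,[0,0,0],[0,0,0]],
    [50,[0,0,0],[0,0,0]],
    [50,[0,0,0],[0,0,0]]
  ],
  "force": 60
}}

```text
clock: 5.35
eef_pos: [438.2, -161.5, 1.0]
tcp_rot: [3.141, -0.001, 0.032]
contact_force: [-1.8, 0.7, 9.2]
opening: 0.683
```

```bash
python3 plan.py 437,-161,120,0,.03,40 S-20,0,120 S-20,0,25 S-20,0,6,10
```

```text
t 5.35 tcp [ 438.2 -161.5    1. ] [ 3.141e+00 -1.000e-03  3.200e-02] open 58.3 F [-1.8  0.7  9.2] q [-0.36  0.48  2.12 -0.    0.54  1.18]
-> [ 437. -161.  120.] 3 rows
   [-0.4, -0.2, -39.7] [0.0, -0.0, 0.0]
   [-0.4, -0.2, -39.7] [0.0, -0.0, 0.0]
   [-0.4, -0.2, -39.7] [0.0, -0.0, 0.0]
-> [ 542.6 -318.7  152.9] 4 rows
   [25.2, 40.2, -8.2] [0.4, 5.0, -2.3]
   [24.2, 41.2, -6.4] [0.4, 5.0, -2.3]
   [23.0, 42.1, -4.6] [0.4, 5.0, -2.3]
   [21.6, 43.0, -3.0] [0.4, 5.0, -2.3]
-> [ 574.6 -312.4   63.6] 2 rows
   [0.0, -0.0, 47.5] [0.0, 0.0, 0.0]
   [0.0, -0.0, 47.5] [0.0, 0.0, 0.0]
-> [ 581.  -311.1   45.8] 2 rows
   [0.0, 0.0, 9.5] [0.0, 0.0, 0.0]
   [0.0, 0.0, 9.5] [0.0, 0.0, 0.0]
```

Fingertips touch the bench at this width (9 N), so they hang lower than I modelled. I'll regrip 4 mm higher.

Call:
{"name": "servo_tool", "arguments": {
  "rows": [
    [70,[0,0,0],[0,0,0]],
    [70,[-0.5,0,-3.5],[0,0,0]],
    [50,[0,0,-2.5],[0,0,0]],
    [50,[0,0,0],[0,0,0]],
    [50,[0,0,0],[0,0,0]],
    [50,[0,0,0],[0,0,0]]
  ]
}}

```text
clock: 6.1
eef_pos: [437.3, -161.3, 6.3]
tcp_rot: [-3.142, 0.0, 0.032]
contact_force: [-2.0, 0.6, 5.3]
opening: 0.679
```

Call:
{"name": "servo_tool", "arguments": {
  "rows": [
    [50,[0,0,-15],[0,0,0]],
    [50,[0,0,-40],[0,0,0]],
    [50,[0,0,-40],[0,0,0]],
    [50,[0,0,-25],[0,0,0]],
    [50,[0,0,0],[0,0,0]]
  ]
}}

```text
clock: 6.72
eef_pos: [438.5, -161.7, 128.1]
tcp_rot: [3.14, -0.004, 0.032]
contact_force: [0.6, -0.3, -5.5]
opening: 0.674
```

```bash
python3 plan.py S-20,0,120 S-20,0,25 S-20,0,12,10
python3 - <<'E'
from fit import *
from rig import sense
p=sense()["eef_pos"]; c=pix("side",np.array([p]))[0].astype(int); print(c)
cv2.imwrite("pics/g2.png",cv2.resize(grab_frame("side")[c[1]-60:c[1]+40,c[0]-50:c[0]+50],None,fx=6,fy=6))
E
```

```text
t 6.72 tcp [ 438.5 -161.7  128.1] [ 3.14  -0.004  0.032] open 57.6 F [ 0.6 -0.3 -5.5] q [-0.36  0.25  2.06  0.    0.83  1.18]
-> [ 542.6 -318.7  152.9] 4 rows
   [24.8, 40.1, -6.0] [0.4, 4.9, -2.3]
   [23.6, 41.0, -4.2] [0.4, 4.9, -2.3]
   [22.2, 41.9, -2.6] [0.4, 4.9, -2.3]
   [20.7, 42.8, -1.0] [0.4, 4.9, -2.3]
-> [ 574.6 -312.4   63.6] 2 rows
   [0.0, -0.0, 47.5] [0.0, 0.0, 0.0]
   [0.0, -0.0, 47.5] [0.0, 0.0, 0.0]
-> [ 578.9 -311.5   51.4] 2 rows
   [-0.0, -0.0, 6.5] [0.0, 0.0, 0.0]
   [-0.0, -0.0, 6.5] [0.0, 0.0, 0.0]
[304 131]
```

View pics/g2.png

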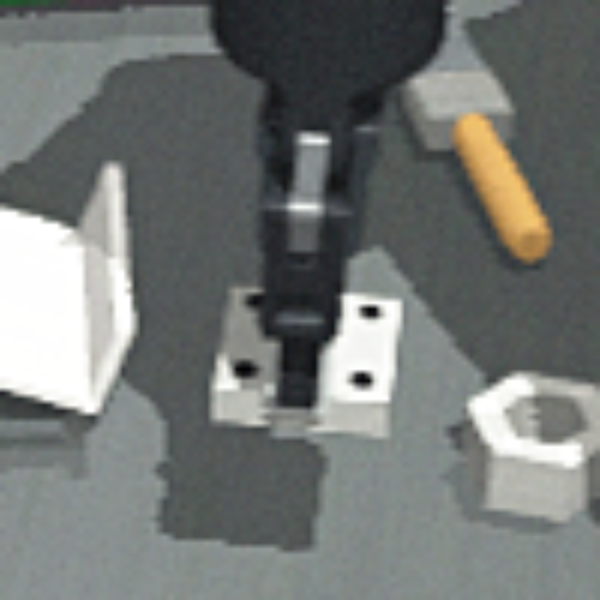

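The pads hold the plate nearly centred (finger at column 295, plate face 215–390), with their ends near its underside. Now to the rack.

Call:
{"name": "servo_tool", "arguments": {
  "rows": [
    [50,[25,40,-6],[0.4,4.9,-2.3]],
    [50,[23.5,41,-4],[0.4,4.9,-2.3]],
    [50,[22,42,-2.5],[0.4,4.9,-2.3]],
    [50,[20.5,43,-1],[0.4,4.9,-2.3]],
    [50,[0,0,30],[0,0,0]],
    [50,[0,0,40],[0,0,0]],
    [50,[0,0,10],[0,0,0]],
    [50,[0,0,0],[0,0,0]]
  ]
}}

```text
clock: 7.78
eef_pos: [566.9, -312.7, 72.9]
tcp_rot: [-3.139, -0.341, 0.194]
contact_force: [0.3, -0.1, -5.6]
opening: 0.669
```

```bash
python3 plan.py S-22,0,20 S-22,0,8,6
```

```text
t 7.78 tcp [ 566.9 -312.7   72.9] [-3.139 -0.341  0.194] open 57.1 F [ 0.3 -0.1 -5.6] q [-0.64  0.49  1.89  0.47  0.58  0.36]
-> [ 574.4 -312.4   58.2] 1 rows
   [2.1, 1.3, 16.3] [-0.1, 0.5, -0.1]
-> [ 578.4 -311.6   47. ] 2 rows
   [-0.0, -0.0, 6.0] [0.0, 0.0, 0.0]
   [-0.0, -0.0, 6.0] [0.0, 0.0, 0.0]
```

Call:
{"name": "servo_tool", "arguments": {
  "rows": [
    [50,[1,1,12],[0,0.3,0]],
    [50,[1,0,8],[0,0.2,0]],
    [50,[0,0,3],[0,0,0]],
    [50,[0,0,1],[0,0,0]],
    [50,[0,0,0],[0,0,0]]
  ]
}}

```text
clock: 8.4
eef_pos: [577.9, -312.6, 52.8]
tcp_rot: [3.142, -0.352, 0.194]
contact_force: [0.6, 0.4, -5.2]
opening: 0.678
```

```bash
python3 plan.py S-22,0,6,6
```

```text
t 8.4 tcp [ 577.9 -312.6   52.8] [ 3.142 -0.352  0.194] open 57.9 F [ 0.6  0.4 -5.2] q [-0.63  0.53  1.89  0.52  0.54  0.32]
-> [ 579.1 -311.5   45.1] 2 rows
   [-0.7, -0.4, 3.9] [0.0, -0.0, -0.0]
   [-0.7, -0.4, 3.9] [0.0, -0.0, -0.0]
```

Call:
{"name": "servo_tool", "arguments": {
  "rows": [
    [50,[-1,0,3],[0,0,0]],
    [50,[0,0,2],[0,0,0]],
    [50,[0,0,1],[0,0,0]],
    [50,[0,0,0],[0,0,0]]
  ]
}}

```text
clock: 8.9
eef_pos: [578.9, -312.3, 46.5]
tcp_rot: [-3.141, -0.351, 0.194]
contact_force: [-0.6, 0.3, -5.4]
opening: 0.673
```

Call:
{"name": "servo_tool", "arguments": {
  "rows": [
    [50,[0,0,1],[0,0,0]],
    [50,[0,0,0],[0,0,0]]
  ]
}}

```text
clock: 9.15
eef_pos: [579.3, -312.3, 45.7]
tcp_rot: [3.142, -0.352, 0.194]
contact_force: [0.7, 0.2, -5.5]
opening: 0.672
```

Call:
{"name": "servo_tool", "arguments": {
  "rows": [
    [50,[0,0,1],[0,0,0]],
    [50,[0,0,0],[0,0,0]]
  ]
}}

```text
clock: 9.4
eef_pos: [579.4, -312.3, 45.6]
tcp_rot: [-3.141, -0.352, 0.194]
contact_force: [-6.8, -0.1, 5.2]
opening: 0.672
```

Contact (12 N) came at exactly the expected height. Now I slide down to the stop.

Call:
{"name": "servo_tool", "arguments": {
  "rows": [
    [50,[0,0,-0.7],[0,0,0]],
    [50,[-2,0,0],[0,0,0]],
    [50,[-2,0,0],[0,0,0]],
    [50,[-1,0,0],[0,0,0]],
    [50,[0,0,0],[0,0,0]]
  ]
}}

```text
clock: 10.02
eef_pos: [575.1, -313.5, 44.0]
tcp_rot: [3.141, -0.352, 0.194]
contact_force: [-0.1, -1.0, 3.0]
opening: 0.673
```

Call:
{"name": "servo_tool", "arguments": {
  "rows": [
    [50,[-1,0,0],[0,0,0]],
    [50,[0,0,0],[0,0,0]]
  ]
}}

```text
clock: 10.28
eef_pos: [574.1, -313.7, 43.7]
tcp_rot: [3.141, -0.352, 0.194]
contact_force: [2.5, -0.7, 4.0]
opening: 0.676
```

Call:
{"name": "servo_tool", "arguments": {
  "rows": [
    [50,[-1,0,0],[0,0,0]],
    [50,[0,0,0],[0,0,0]]
  ]
}}

```text
clock: 10.52
eef_pos: [573.2, -313.7, 43.3]
tcp_rot: [3.141, -0.352, 0.194]
contact_force: [2.2, -1.1, 5.0]
opening: 0.672
```

Call:
{"name": "servo_tool", "arguments": {
  "rows": [
    [50,[-1,0,0],[0,0,0]],
    [50,[0,0,0],[0,0,0]]
  ]
}}

```text
clock: 10.78
eef_pos: [572.6, -313.8, 43.1]
tcp_rot: [3.141, -0.352, 0.194]
contact_force: [3.8, 0.4, 5.5]
opening: 0.67
```

Call:
{"name": "servo_tool", "arguments": {
  "rows": [
    [50,[-1,0,0],[0,0,0]],
    [50,[0,0,0],[0,0,0]]
  ]
}}

```text
clock: 11.02
eef_pos: [572.4, -313.9, 43.1]
tcp_rot: [3.141, -0.353, 0.194]
contact_force: [7.8, 3.4, 4.6]
opening: 0.677
```

Call:
{"name": "servo_tool", "arguments": {
  "rows": [
    [50,[-1,0,0],[0,0,0]],
    [50,[0,0,0],[0,0,0]]
  ]
}}

```text
clock: 11.28
eef_pos: [572.3, -313.9, 43.1]
tcp_rot: [3.141, -0.354, 0.195]
contact_force: [13.5, 5.8, 4.5]
opening: 0.674
```

Call:
{"name": "servo_tool", "arguments": {
  "rows": [
    [50,[-1,0,0],[0,0,0]],
    [50,[0,0,0],[0,0,0]]
  ]
}}

```text
clock: 11.52
eef_pos: [572.2, -313.9, 43.2]
tcp_rot: [3.14, -0.355, 0.195]
contact_force: [16.4, 7.4, 4.0]
opening: 0.673
```

```bash
python3 plan.py S-30,0,6,6
```

```text
t 11.53 tcp [ 572.2 -313.9   43.2] [ 3.14  -0.355  0.195] open 57.5 F [16.4  7.4  4. ] q [-0.64  0.54  1.9   0.55  0.52  0.28]
-> [ 571.7 -313.    42.3] 1 rows
   [-0.5, -1.1, 0.7] [0.1, -0.3, -0.0]
```

Call:
{"name": "servo_tool", "arguments": {
  "rows": [
    [50,[2,0,0],[0,0,0]],
    [62,[0,0,0],[0,0,0]],
    [75,[0,0,0],[0,0,0]],
    [80,[0,0,0],[0,0,0]],
    [80,[0,0,-15],[0,0,0]],
    [80,[0,0,-40],[0,0,0]],
    [80,[0,0,-50],[0,0,0]],
    [80,[0,0,0],[0,0,0]]
  ]
}}

```text
clock: 12.52
eef_pos: [536.2, -322.8, 145.5]
tcp_rot: [3.136, -0.356, 0.195]
contact_force: [1.0, -0.1, 1.2]
opening: 0.937
```

```bash
python3 plan.py 530,-250,180,-.2,.3 372,274,120,0,.61,58 372,274,30,0,.61
python3 - <<'E'
from fit import *
c=pix("side",np.array([[575,-312,50]]))[0].astype(int); f=grab_frame("side")
cv2.imwrite("pics/r1.png",cv2.resize(f[c[1]-50:c[1]+50,c[0]-60:c[0]+60],None,fx=6,fy=6,interpolation=cv2.INTER_CUBIC))
E
```

```text
t 12.53 tcp [ 536.2 -322.8  145.5] [ 3.136 -0.356  0.195] open 80.0 F [ 1.  -0.1  1.2] q [-0.69  0.36  1.9   0.43  0.69  0.38]
-> [ 530. -250.  180.] 2 rows
   [9.7, -36.2, -15.0] [1.0, -4.4, -2.9]
   [10.4, -36.0, -15.1] [1.0, -4.4, -2.9]
-> [372. 274. 120.] 10 rows
   [-0.8, -54.7, 6.0] [0.2, -1.1, -1.8]
   [1.0, -54.7, 6.1] [0.2, -1.1, -1.8]
   [2.8, -54.6, 6.3] [0.2, -1.1, -1.8]
   [4.6, -54.5, 6.4] [0.2, -1.1, -1.8]
   [6.4, -54.3, 6.4] [0.2, -1.1, -1.8]
   [8.2, -54.1, 6.4] [0.2, -1.1, -1.8]
   [10.0, -53.8, 6.4] [0.2, -1.1, -1.8]
   [11.8, -53.4, 6.4] [0.2, -1.1, -1.8]
   [13.6, -53.0, 6.3] [0.2, -1.1, -1.8]
   [15.3, -52.5, 6.2] [0.2, -1.1, -1.8]
-> [372. 274.  30.] 2 rows
   [0.0, -0.0, 45.0] [0.0, 0.0, 0.0]
   [0.0, -0.0, 45.0] [0.0, 0.0, 0.0]
```

View pics/r1.png

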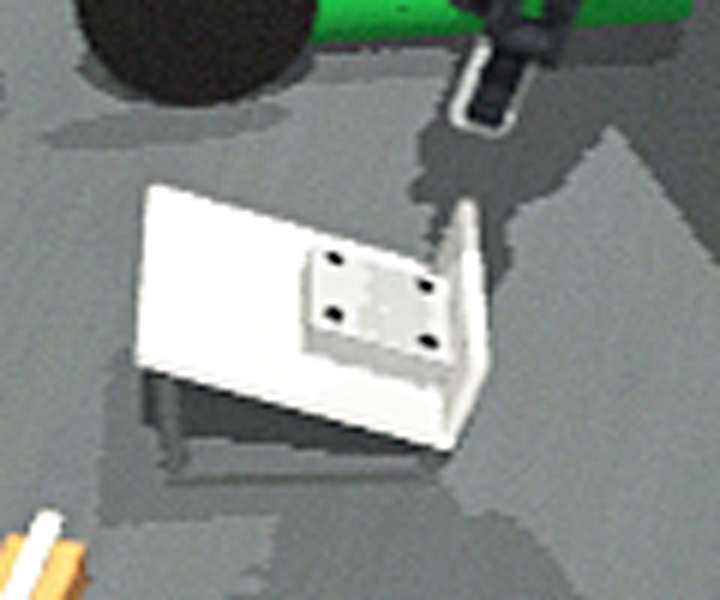

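The plate lies flat, square with the shelf, against the stop (image columns 305–450). Next is the small plate.

Call:
{"name": "servo_tool", "arguments": {
  "rows": [
    [80,[9.7,-36,-15],[1,-4.4,-2.9]],
    [80,[10.4,-36,-15],[1,-4.4,-2.9]],
    [80,[-0.8,-54.7,6],[0.2,-1.1,-1.8]],
    [80,[1,-54.7,6],[0.2,-1.1,-1.8]],
    [80,[2.8,-54.6,6.3],[0.2,-1.1,-1.8]],
    [80,[4.6,-54.5,6.4],[0.2,-1.1,-1.8]],
    [80,[6.4,-54.3,6.4],[0.2,-1.1,-1.8]],
    [80,[8.2,-54,6.4],[0.2,-1.1,-1.8]]
  ]
}}

```text
clock: 13.58
eef_pos: [432.6, 67.3, 141.2]
tcp_rot: [-3.141, -0.082, 0.491]
contact_force: [1.1, 0.3, -0.2]
opening: 0.938
```

Call:
{"name": "servo_tool", "arguments": {
  "rows": [
    [80,[10,-53.8,6.4],[0.2,-1.1,-1.8]],
    [80,[11.8,-53.4,6.4],[0.2,-1.1,-1.8]],
    [80,[13.6,-53,6.3],[0.2,-1.1,-1.8]],
    [80,[15.3,-52.5,6.2],[0.2,-1.1,-1.8]],
    [80,[0,0,30],[0,0,0]],
    [80,[0,0,20],[0,0,0]],
    [80,[0,0,0],[0,0,0]]
  ]
}}

```text
clock: 14.45
eef_pos: [367.9, 275.1, 68.2]
tcp_rot: [-3.133, -0.002, 0.617]
contact_force: [-0.3, -1.0, 0.3]
opening: 0.938
```

```bash
python3 plan.py 372,274,8,0,.61,20
```

```text
t 14.45 tcp [367.9 275.1  68.2] [-3.133e+00 -2.000e-03  6.170e-01] open 80.1 F [-0.3 -1.   0.3] q [0.63 0.34 2.11 0.01 0.69 1.58]
-> [372. 274.   8.] 3 rows
   [0.9, 1.3, 20.0] [-0.2, -0.0, 0.1]
   [0.9, 1.2, 20.1] [-0.2, -0.0, 0.1]
   [0.9, 1.1, 20.1] [-0.2, -0.0, 0.1]
```

Call:
{"name": "servo_tool", "arguments": {
  "rows": [
    [80,[0.9,1,20],[-0.2,0,0]],
    [80,[0.9,1,20],[-0.2,0,0]],
    [80,[0.9,1,18],[0,0,0]],
    [80,[0,0,0],[0,0,0]],
    [60,[0,0,0],[0,0,0]],
    [35,[0,0,0],[0,0,0]],
    [35,[0,0,0],[0,0,0]],
    [35,[0,0,0],[0,0,0]]
  ]
}}

```text
clock: 15.45
eef_pos: [374.1, 275.9, 13.3]
tcp_rot: [-3.14, -0.008, 0.616]
contact_force: [-2.1, -1.8, 14.6]
opening: 0.446
```

Call:
{"name": "servo_tool", "arguments": {
  "rows": [
    [35,[0,0,0],[0,0,0]],
    [35,[0,0,0],[0,0,0]]
  ]
}}

```text
clock: 15.7
eef_pos: [374.1, 275.9, 13.3]
tcp_rot: [-3.14, -0.008, 0.616]
contact_force: [-1.5, -2.3, 13.0]
opening: 0.445
```

```bash
python3 plan.py 372,274,130,0,.61,41 500,-220,185,-.2,.3,55 S-31,-1,120 S-31,-1,50
```

```text
t 15.7 tcp [374.1 275.9  13.3] [-3.14  -0.008  0.616] open 38.0 F [-1.5 -2.3 13. ] q [0.63 0.45 2.13 0.   0.55 1.58]
-> [372. 274. 130.] 3 rows
   [-0.6, 0.0, -38.9] [-0.0, -0.2, 0.1]
   [-0.7, 0.1, -38.9] [-0.0, -0.2, 0.1]
   [-0.8, 0.1, -38.9] [-0.0, -0.2, 0.1]
-> [ 500. -220.  185.] 10 rows
   [-17.8, 47.8, -5.5] [-0.2, 1.1, 1.8]
   [-16.2, 48.4, -5.7] [-0.2, 1.1, 1.8]
   [-14.6, 48.9, -5.8] [-0.2, 1.1, 1.8]
   [-13.0, 49.3, -6.0] [-0.2, 1.1, 1.8]
   [-11.3, 49.7, -6.1] [-0.2, 1.1, 1.8]
   [-9.7, 50.0, -6.1] [-0.2, 1.1, 1.8]
   [-8.0, 50.3, -6.1] [-0.2, 1.1, 1.8]
   [-6.3, 50.6, -6.1] [-0.2, 1.1, 1.8]
   [-4.6, 50.8, -6.1] [-0.2, 1.1, 1.8]
   [-2.9, 50.9, -6.0] [-0.2, 1.1, 1.8]
-> [ 532.7 -321.7  149.1] 3 rows
   [-2.0, 35.6, 11.8] [-0.5, 2.9, 1.9]
   [-1.4, 35.5, 12.1] [-0.5, 2.9, 1.9]
   [-0.8, 35.5, 12.3] [-0.5, 2.9, 1.9]
-> [ 556.2 -317.    83.3] 2 rows
   [0.0, 0.0, 35.0] [0.0, 0.0, 0.0]
   [0.0, 0.0, 35.0] [0.0, 0.0, 0.0]
```

TCP ended higher than planned (13 mm), so I check the grip.

Run:
```python
from fit import *
from rig import sense
v=[]
for n in("side","top"):
    f=grab_frame(n); c=pix(n,np.array([[372,274,10.]]))[0].astype(int); q=pix(n,np.array([sense()["eef_pos"]]))[0]
    v.append(cv2.resize(f[c[1]-35:c[1]+30,c[0]-32:c[0]+33],None,fx=6,fy=6,interpolation=cv2.INTER_CUBIC)); print(n,(q-c+[32,35])*6)
cv2.imwrite("pics/g3.png",np.hstack(v))
```

```text
side [186.88252104 209.44186759]
top [188.86402264 210.06683301]
```

View pics/g3.png

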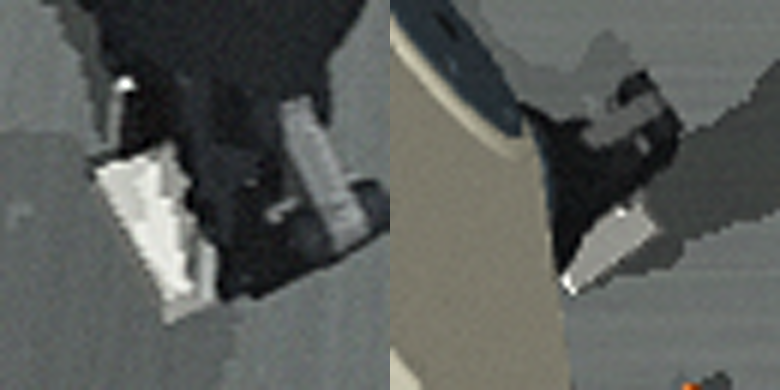

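Call:
{"name": "servo_tool", "arguments": {
  "rows": [
    [52,[0,0,0],[0,0,0]],
    [52,[0,0,0],[0,0,0]],
    [52,[0,0,0],[0,0,0]],
    [52,[0,0,0],[0,0,0]]
  ]
}}

```text
clock: 16.3
eef_pos: [373.6, 275.5, 11.9]
tcp_rot: [-3.14, -0.007, 0.616]
contact_force: [-0.6, -0.6, -0.4]
opening: 0.611
```

Call:
{"name": "servo_tool", "arguments": {
  "rows": [
    [52,[0,0,2],[0,0,0]],
    [52,[0,0,2],[0,0,0]],
    [52,[0,0,0],[0,0,0]]
  ]
}}

```text
clock: 16.68
eef_pos: [373.5, 275.4, 7.7]
tcp_rot: [-3.14, -0.006, 0.616]
contact_force: [-0.1, 0.1, 0.3]
opening: 0.612
```

Call:
{"name": "servo_tool", "arguments": {
  "rows": [
    [52,[0,0,2],[0,0,0]],
    [52,[0,0,1],[0,0,0]],
    [52,[0,0,0],[0,0,0]]
  ]
}}

```text
clock: 17.05
eef_pos: [373.6, 275.5, 4.8]
tcp_rot: [-3.14, -0.007, 0.616]
contact_force: [0.4, 0.3, 0.2]
opening: 0.604
```

Tips are clear of the bench at 4.8 mm, so the lift came from the pads pressing the plate down. I'll grip lower.

Call:
{"name": "servo_tool", "arguments": {
  "rows": [
    [52,[0,0,2.5],[0,0,0]],
    [52,[0,0,0],[0,0,0]],
    [36,[0,0,0],[0,0,0]],
    [36,[0,0,0],[0,0,0]],
    [36,[0,0,0],[0,0,0]],
    [36,[0,0,0],[0,0,0]]
  ]
}}

```text
clock: 17.8
eef_pos: [373.6, 275.6, 2.7]
tcp_rot: [-3.14, -0.007, 0.616]
contact_force: [-1.1, -0.9, 5.3]
opening: 0.474
```

```bash
python3 plan.py 372,274,130,0,.61,44
```

```text
t 17.8 tcp [373.6 275.6   2.7] [-3.14  -0.007  0.616] open 40.5 F [-1.1 -0.9  5.3] q [0.63 0.47 2.13 0.   0.53 1.58]
-> [372. 274. 130.] 3 rows
   [-0.4, 0.0, -42.4] [-0.0, -0.1, 0.1]
   [-0.5, 0.1, -42.4] [-0.0, -0.1, 0.1]
   [-0.6, 0.1, -42.4] [-0.0, -0.1, 0.1]
```

Call:
{"name": "servo_tool", "arguments": {
  "rows": [
    [36,[0,0,-20],[0,0,0]],
    [36,[0,0,-45],[0,0,0]],
    [36,[-0.5,0,-45],[0,0,0]],
    [36,[-17.8,47.8,-15],[-0.2,1.1,1.8]],
    [36,[-16.2,48.4,-8],[-0.2,1.1,1.8]],
    [36,[-14.6,49,-6],[-0.2,1.1,1.8]],
    [36,[-13,49.3,-6],[-0.2,1.1,1.8]],
    [36,[-11.3,49.7,-6],[-0.2,1.1,1.8]]
  ]
}}

```text
clock: 18.8
eef_pos: [437.8, 26.1, 151.3]
tcp_rot: [3.134, -0.104, 0.459]
contact_force: [1.6, 0.7, -1.3]
opening: 0.469
```

Call:
{"name": "servo_tool", "arguments": {
  "rows": [
    [36,[-9.7,50,-6],[-0.2,1.1,1.8]],
    [36,[-8,50.3,-6],[-0.2,1.1,1.8]],
    [36,[-6.3,50.6,-6],[-0.2,1.1,1.8]],
    [36,[-4.6,50.8,-6],[-0.2,1.1,1.8]],
    [36,[-2.9,50.9,-6],[-0.2,1.1,1.8]],
    [36,[-2,25,6],[-0.5,2.9,1.9]],
    [36,[-1.4,20,6],[-0.5,2.9,1.9]],
    [36,[0,0,0],[0,0,0]]
  ]
}}

```text
clock: 19.8
eef_pos: [513.4, -263.3, 164.6]
tcp_rot: [-3.141, -0.3, 0.23]
contact_force: [0.2, 0.1, -1.3]
opening: 0.47
```

```bash
python3 plan.py S-30,-1,110 S-30,-1,40 S-30,-1,24,8
```

```text
t 19.8 tcp [ 513.4 -263.3  164.6] [-3.141 -0.3    0.23 ] open 40.2 F [ 0.2  0.1 -1.3] q [-0.61  0.27  1.97  0.34  0.73  0.5 ]
-> [ 536.9 -320.9  140. ] 2 rows
   [1.1, 30.7, 13.2] [-0.3, 1.4, 0.9]
   [1.3, 30.6, 13.4] [-0.3, 1.4, 0.9]
-> [ 560.5 -316.2   74.3] 2 rows
   [0.0, -0.0, 35.0] [0.0, 0.0, 0.0]
   [0.0, -0.0, 35.0] [0.0, 0.0, 0.0]
-> [ 565.9 -315.1   59.3] 2 rows
   [-0.0, 0.0, 8.0] [0.0, 0.0, 0.0]
   [-0.0, 0.0, 8.0] [0.0, 0.0, 0.0]
```

Call:
{"name": "servo_tool", "arguments": {
  "rows": [
    [36,[1,30.7,13],[-0.3,1.4,0.9]],
    [36,[1.3,30.6,13],[-0.3,1.4,0.9]],
    [36,[0,0,35],[0,0,0]],
    [36,[0,0,30],[0,0,0]],
    [36,[0,0,5],[0,0,0]],
    [36,[0,0,0],[0,0,0]]
  ]
}}

```text
clock: 20.55
eef_pos: [561.8, -314.7, 76.3]
tcp_rot: [3.141, -0.35, 0.2]
contact_force: [-0.1, -0.1, -1.5]
opening: 0.472
```

```bash
python3 plan.py S-30,-1,24,8
```

```text
t 20.55 tcp [ 561.8 -314.7   76.3] [ 3.141 -0.35   0.2  ] open 40.3 F [-0.1 -0.1 -1.5] q [-0.65  0.48  1.9   0.49  0.58  0.33]
-> [ 565.9 -315.1   59.3] 3 rows
   [-0.7, 0.4, 5.8] [-0.0, -0.0, 0.1]
   [-0.7, 0.4, 5.8] [-0.0, -0.0, 0.1]
   [-0.7, 0.4, 5.8] [-0.0, -0.0, 0.1]
```

Call:
{"name": "servo_tool", "arguments": {
  "rows": [
    [36,[-1,0.5,8],[0,0,0]],
    [36,[-1,0.5,6],[0,0,0]],
    [36,[0,0,3],[0,0,-0.2]],
    [36,[0,0,2],[0,0,0]],
    [36,[0,0,0],[0,0,0]]
  ]
}}

```text
clock: 21.18
eef_pos: [566.4, -315.5, 57.3]
tcp_rot: [3.14, -0.35, 0.203]
contact_force: [-0.0, 0.7, -1.5]
opening: 0.477
```

```bash
python3 plan.py S-30,-1,18.7,8
```

```text
t 21.18 tcp [ 566.4 -315.5   57.3] [ 3.14  -0.35   0.203] open 40.8 F [-0.   0.7 -1.5] q [-0.65  0.52  1.9   0.52  0.55  0.3 ]
-> [ 567.7 -314.8   54.3] 1 rows
   [0.2, -0.4, 3.3] [-0.0, -0.0, 0.4]
```

Call:
{"name": "servo_tool", "arguments": {
  "rows": [
    [36,[0,0,1],[0,0,0]],
    [36,[0,0,0],[0,0,0]]
  ]
}}

```text
clock: 21.42
eef_pos: [566.8, -315.4, 56.5]
tcp_rot: [3.14, -0.351, 0.203]
contact_force: [1.2, 1.4, -2.3]
opening: 0.466
```

Call:
{"name": "servo_tool", "arguments": {
  "rows": [
    [36,[0,0,1],[0,0,0]],
    [36,[0,0,0],[0,0,0]]
  ]
}}

```text
clock: 21.68
eef_pos: [567.1, -315.3, 55.5]
tcp_rot: [3.14, -0.351, 0.203]
contact_force: [-0.0, -1.0, -1.7]
opening: 0.47
```

Call:
{"name": "servo_tool", "arguments": {
  "rows": [
    [36,[0,0,1],[0,0,0.4]],
    [36,[0,0,0],[0,0,0]]
  ]
}}

```text
clock: 21.92
eef_pos: [567.5, -315.3, 54.6]
tcp_rot: [-3.141, -0.351, 0.195]
contact_force: [-0.1, 0.6, -2.0]
opening: 0.475
```

Call:
{"name": "servo_tool", "arguments": {
  "rows": [
    [36,[0,0,0.7],[0,0,0]],
    [36,[0,0,0],[0,0,0]]
  ]
}}

```text
clock: 22.18
eef_pos: [567.5, -315.3, 54.4]
tcp_rot: [-3.141, -0.351, 0.196]
contact_force: [-4.9, 0.0, 5.3]
opening: 0.469
```

Call:
{"name": "servo_tool", "arguments": {
  "rows": [
    [36,[0,0,0.7],[0,0,0]],
    [36,[0,0,0],[0,0,0]]
  ]
}}

```text
clock: 22.42
eef_pos: [567.6, -315.3, 54.3]
tcp_rot: [-3.141, -0.351, 0.196]
contact_force: [-10.5, -0.2, 13.7]
opening: 0.473
```

Call:
{"name": "servo_tool", "arguments": {
  "rows": [
    [36,[0,0,-1.3],[0,0,0]],
    [36,[-2,0,0],[0,0,0]],
    [36,[-2,0,0],[0,0,0]],
    [36,[-1,0,0],[0,0,0]],
    [36,[0,0,0],[0,0,0]]
  ]
}}

```text
clock: 23.05
eef_pos: [562.9, -316.3, 52.8]
tcp_rot: [-3.141, -0.351, 0.196]
contact_force: [0.2, -0.4, -0.6]
opening: 0.475
```

Call:
{"name": "servo_tool", "arguments": {
  "rows": [
    [36,[-1,0,0],[0,0,0]],
    [36,[-1,0,0],[0,0,0]],
    [36,[0,0,0],[0,0,0]]
  ]
}}

```text
clock: 23.42
eef_pos: [561.5, -316.5, 52.2]
tcp_rot: [-3.141, -0.351, 0.196]
contact_force: [4.4, 1.4, -1.2]
opening: 0.469
```

Call:
{"name": "servo_tool", "arguments": {
  "rows": [
    [36,[-1,0,0],[0,0,0]],
    [36,[0,0,0],[0,0,0]]
  ]
}}

```text
clock: 23.68
eef_pos: [561.4, -316.5, 52.3]
tcp_rot: [-3.141, -0.352, 0.196]
contact_force: [8.7, 3.8, -1.5]
opening: 0.476
```

Call:
{"name": "servo_tool", "arguments": {
  "rows": [
    [36,[-1,0,0],[0,0,0]],
    [36,[0,0,0],[0,0,0]]
  ]
}}

```text
clock: 23.92
eef_pos: [561.3, -316.6, 52.3]
tcp_rot: [-3.142, -0.353, 0.196]
contact_force: [14.5, 7.3, -1.1]
opening: 0.473
```

Call:
{"name": "servo_tool", "arguments": {
  "rows": [
    [36,[1.3,0,0.6],[0,0,0]],
    [36,[0,0,0],[0,0,0]],
    [46,[0,0,0],[0,0,0]],
    [56,[0,0,0],[0,0,0]],
    [65,[0,0,0],[0,0,0]],
    [65,[0,0,-15],[0,0,0]],
    [75,[0,0,-40],[0,0,0]],
    [80,[0,0,-50],[0,0,0]]
  ]
}}

```text
clock: 24.92
eef_pos: [524.1, -323.5, 150.8]
tcp_rot: [-3.14, -0.349, 0.195]
contact_force: [-0.7, -0.3, -0.0]
opening: 0.934
```

```bash
python3 plan.py 520,-240,180,-.2,.2 459.5,-1.5,110,0,.23,58 459.5,-1.5,30,0,.23
python3 - <<'E'
from fit import *
c=pix("side",np.array([[575,-312,50]]))[0].astype(int); f=grab_frame("side")
cv2.imwrite("pics/r2.png",cv2.resize(f[c[1]-50:c[1]+50,c[0]-60:c[0]+60],None,fx=6,fy=6,interpolation=cv2.INTER_CUBIC))
E
```

```text
t 24.93 tcp [ 524.1 -323.5  150.8] [-3.14  -0.349  0.195] open 79.8 F [-0.7 -0.3 -0. ] q [-0.71  0.34  1.91  0.42  0.71  0.37]
-> [ 520. -240.  180.] 2 rows
   [10.7, -41.4, -11.6] [-0.0, -4.3, -0.1]
   [9.9, -41.3, -12.3] [-0.0, -4.3, -0.1]
-> [459.5  -1.5 110. ] 5 rows
   [-5.1, -49.2, 13.2] [0.0, -2.3, -0.3]
   [-4.3, -49.2, 13.5] [0.0, -2.3, -0.3]
   [-3.5, -49.2, 13.6] [0.0, -2.3, -0.3]
   [-2.6, -49.2, 13.8] [0.0, -2.3, -0.3]
   [-1.8, -49.2, 13.9] [0.0, -2.3, -0.3]
-> [459.5  -1.5  30. ] 2 rows
   [-0.0, -0.0, 40.0] [0.0, 0.0, 0.0]
   [0.0, -0.0, 40.0] [0.0, 0.0, 0.0]
```

View pics/r2.png

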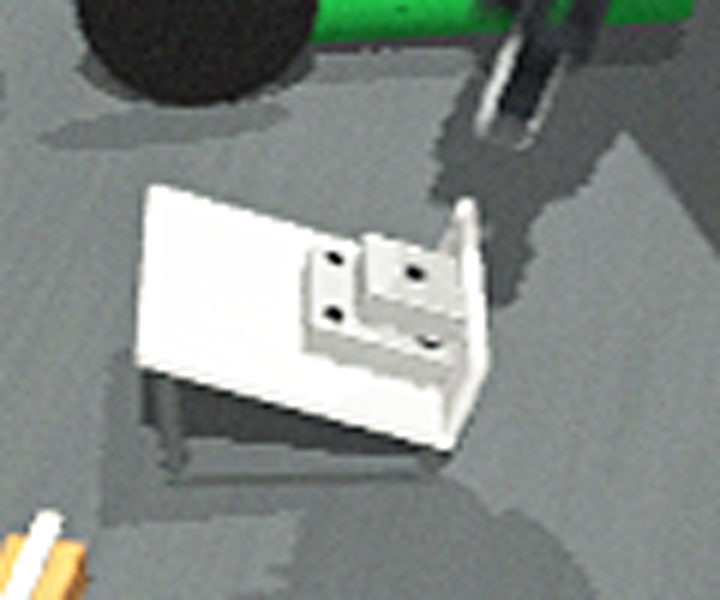

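The small plate lies square on the big one, against the stop. Now the collar.

Call:
{"name": "servo_tool", "arguments": {
  "rows": [
    [80,[10.7,-41.4,-11.6],[0,-4.3,0]],
    [80,[9.9,-41.3,-12.3],[0,-4.3,0]],
    [84,[-5,-49.2,13.2],[0,-2.3,-0.3]],
    [84,[-4.3,-49.2,13.5],[0,-2.3,-0.3]],
    [84,[-3.5,-49.2,13.6],[0,-2.3,-0.3]],
    [84,[-2.6,-49.2,13.8],[0,-2.3,-0.3]],
    [84,[-1.8,-49.2,13.9],[0,-2.3,-0.3]],
    [84,[0,0,40],[0,0,0]]
  ]
}}

```text
clock: 25.98
eef_pos: [463.6, 1.1, 70.4]
tcp_rot: [3.138, -0.004, 0.225]
contact_force: [0.9, -1.0, -0.3]
opening: 0.982
```

Call:
{"name": "servo_tool", "arguments": {
  "rows": [
    [84,[0,0,10],[0,0,0]],
    [84,[0,0,0],[0,0,0]]
  ]
}}

```text
clock: 26.22
eef_pos: [461.9, -1.9, 59.2]
tcp_rot: [3.14, 0.001, 0.221]
contact_force: [0.1, 1.0, 0.3]
opening: 0.98
```

```bash
python3 plan.py 459.5,-1.5,4,0,.23,20
```

```text
t 26.23 tcp [461.9  -1.9  59.2] [3.14e+00 1.00e-03 2.21e-01] open 83.7 F [0.1 1.  0.3] q [-0.01  0.36  2.11 -0.    0.67  1.35]
-> [459.5  -1.5   4. ] 3 rows
   [-0.7, -0.3, 18.4] [0.0, 0.0, -0.2]
   [-0.7, -0.3, 18.4] [0.0, 0.0, -0.2]
   [-0.7, -0.3, 18.4] [0.0, 0.0, -0.2]
```

Call:
{"name": "servo_tool", "arguments": {
  "rows": [
    [84,[-1,-0.5,20],[0,0,0]],
    [84,[-1,-0.5,20],[0,0,0]],
    [84,[0,0,15],[0,0,0]],
    [84,[0,0,0],[0,0,0]],
    [66,[0,0,0],[0,0,0]],
    [52,[0,0,0],[0,0,0]],
    [52,[0,0,0],[0,0,0]],
    [52,[0,0,0],[0,0,0]]
  ]
}}

```text
clock: 27.22
eef_pos: [460.7, -1.2, 5.4]
tcp_rot: [3.139, -0.001, 0.223]
contact_force: [-3.3, -1.8, 13.6]
opening: 0.671
```

```bash
python3 plan.py 459.5,-1.5,140,0,.23,44 602,316,140,0,.23,50 602,316,40,0,.23,40
```

```text
t 27.23 tcp [460.7  -1.2   5.4] [ 3.139e+00 -1.000e-03  2.230e-01] open 57.3 F [-3.3 -1.8 13.6] q [-0.    0.47  2.13 -0.    0.54  1.35]
-> [459.5  -1.5 140. ] 4 rows
   [-0.3, 0.1, -33.7] [0.0, -0.0, -0.1]
   [-0.3, 0.1, -33.7] [0.0, -0.0, -0.1]
   [-0.3, 0.1, -33.7] [0.0, -0.0, -0.1]
   [-0.3, 0.0, -33.7] [0.0, -0.0, -0.1]
-> [602. 316. 140.] 7 rows
   [30.2, -39.5, -0.0] [0.0, 0.0, 0.0]
   [30.2, -39.5, -0.0] [0.0, 0.0, 0.0]
   [30.2, -39.5, -0.0] [0.0, 0.0, 0.0]
   [30.2, -39.5, -0.0] [0.0, 0.0, 0.0]
   [30.2, -39.5, -0.0] [0.0, 0.0, 0.0]
   [30.2, -39.5, -0.0] [0.0, 0.0, 0.0]
   [30.2, -39.5, -0.0] [0.0, 0.0, 0.0]
-> [602. 316.  40.] 3 rows
   [-0.0, -0.0, 33.3] [0.0, 0.0, 0.0]
   [0.0, -0.0, 33.3] [0.0, 0.0, 0.0]
   [0.0, -0.0, 33.3] [0.0, 0.0, 0.0]
```

Call:
{"name": "servo_tool", "arguments": {
  "rows": [
    [52,[0,0,-20],[0,0,0]],
    [52,[0,0,-45],[0,0,0]],
    [52,[0,0,-45],[0,0,0]],
    [52,[15,-20,-20],[0,0,0]],
    [52,[30,-39.5,0],[0,0,0]],
    [52,[30,-39.5,0],[0,0,0]],
    [52,[30,-39.5,0],[0,0,0]],
    [52,[30,-39.5,0],[0,0,0]]
  ]
}}

```text
clock: 28.22
eef_pos: [552.7, 204.1, 134.0]
tcp_rot: [3.139, 0.0, 0.222]
contact_force: [1.3, -1.1, -2.1]
opening: 0.666
```

Call:
{"name": "servo_tool", "arguments": {
  "rows": [
    [52,[30,-39.5,0],[0,0,0]],
    [52,[30,-39.5,0],[0,0,0]],
    [52,[15,-20,0],[0,0,0]],
    [52,[0,0,0],[0,0,0]],
    [52,[0,0,0],[0,0,0]]
  ]
}}

```text
clock: 28.85
eef_pos: [603.0, 315.0, 133.2]
tcp_rot: [3.139, 0.002, 0.222]
contact_force: [0.4, -0.1, -1.9]
opening: 0.668
```

```bash
python3 plan.py 602,316,80,0,.23,44 602,316,13,0,.23,20
```

```text
t 28.85 tcp [603.  315.  133.2] [3.139e+00 2.000e-03 2.220e-01] open 57.1 F [ 0.4 -0.1 -1.9] q [ 0.48  0.53  1.58 -0.    1.03  1.83]
-> [602. 316.  80.] 2 rows
   [-0.4, -0.7, 26.6] [0.1, 0.0, -0.2]
   [-0.4, -0.7, 26.6] [0.1, 0.0, -0.2]
-> [602. 316.  13.] 4 rows
   [-0.0, -0.0, 16.7] [0.0, 0.0, 0.0]
   [0.0, -0.0, 16.8] [0.0, 0.0, 0.0]
   [0.0, -0.0, 16.8] [0.0, 0.0, 0.0]
   [0.0, -0.0, 16.8] [0.0, 0.0, 0.0]
```

Call:
{"name": "servo_tool", "arguments": {
  "rows": [
    [52,[-0.5,-0.7,30],[0,0,0]],
    [52,[-0.5,-0.5,25],[0,0,0]],
    [52,[0,0,20],[0,0,0]],
    [52,[0,0,15],[0,0,0]],
    [52,[0,0,12],[0,0,0]],
    [52,[0,0,10],[0,0,0]],
    [52,[0,0,0],[0,0,0]]
  ]
}}

```text
clock: 29.72
eef_pos: [602.2, 316.2, 20.7]
tcp_rot: [3.139, 0.001, 0.222]
contact_force: [0.3, 0.0, -3.2]
opening: 0.67
```

Call:
{"name": "servo_tool", "arguments": {
  "rows": [
    [52,[0,0,3],[0,0,0]],
    [52,[0,0,1.5],[0,0,0]],
    [52,[0,0,0],[0,0,0]]
  ]
}}

```text
clock: 30.1
eef_pos: [602.6, 316.5, 17.0]
tcp_rot: [3.14, 0.0, 0.222]
contact_force: [0.5, -0.7, -3.1]
opening: 0.668
```

Call:
{"name": "servo_tool", "arguments": {
  "rows": [
    [52,[0,0,2],[0,0,0]],
    [52,[0,0,1],[0,0,0]],
    [52,[0,0,0],[0,0,0]]
  ]
}}

```text
clock: 30.48
eef_pos: [602.5, 316.4, 13.7]
tcp_rot: [3.139, 0.001, 0.222]
contact_force: [0.5, -0.5, -2.1]
opening: 0.667
```

Call:
{"name": "servo_tool", "arguments": {
  "rows": [
    [52,[0,0,1],[0,0,0]],
    [52,[0,0,0],[0,0,0]]
  ]
}}

```text
clock: 30.72
eef_pos: [602.6, 316.4, 13.5]
tcp_rot: [3.139, 0.0, 0.222]
contact_force: [-2.5, -1.6, 4.8]
opening: 0.667
```

Call:
{"name": "servo_tool", "arguments": {
  "rows": [
    [52,[0,0,0.7],[0,0,0]],
    [52,[0,0,0],[0,0,0]]
  ]
}}

```text
clock: 30.98
eef_pos: [602.7, 316.5, 13.5]
tcp_rot: [3.14, 0.0, 0.222]
contact_force: [-5.1, -2.4, 12.0]
opening: 0.668
```

Call:
{"name": "servo_tool", "arguments": {
  "rows": [
    [52,[0,0,-0.8],[0,0,0]],
    [66,[0,0,0],[0,0,0]],
    [78,[0,0,0],[0,0,0]],
    [84,[0,0,-8],[0,0,0]],
    [84,[0,0,-30],[0,0,0]],
    [84,[0,0,-50],[0,0,0]],
    [84,[0,0,-40],[0,0,0]],
    [84,[-20,10,0],[0,0,0]]
  ]
}}

```text
clock: 31.98
eef_pos: [588.3, 304.3, 145.7]
tcp_rot: [-3.141, -0.008, 0.222]
contact_force: [0.4, 0.5, -1.0]
opening: 0.984
```

```bash
python3 plan.py 440,-100,150,0,0,58 352,-279,110,0,-.134,58 352,-279,50,0,-.134;python3 - <<'E'
from fit import *
c=pix("side",np.array([[602,316,20]]))[0].astype(int); f=grab_frame("side")
cv2.imwrite("pics/p1.png",cv2.resize(f[c[1]-60:c[1]+50,c[0]-55:c[0]+55],None,fx=4,fy=4,interpolation=cv2.INTER_CUBIC))
E
```

```text
t 31.98 tcp [588.3 304.3 145.7] [-3.141 -0.008  0.222] open 84.0 F [ 0.4  0.5 -1. ] q [ 0.48  0.49  1.63 -0.    1.02  1.83]
-> [ 440. -100.  150.] 8 rows
   [-29.2, 45.2, -0.8] [-0.0, -0.1, 1.6]
   [-27.9, 46.0, -0.7] [-0.0, -0.1, 1.6]
   [-26.7, 46.8, -0.7] [-0.0, -0.1, 1.6]
   [-25.4, 47.5, -0.7] [-0.0, -0.1, 1.6]
   [-24.0, 48.2, -0.6] [-0.0, -0.1, 1.6]
   [-22.7, 48.8, -0.6] [-0.0, -0.1, 1.6]
   [-21.3, 49.4, -0.6] [-0.0, -0.1, 1.6]
   [-19.9, 50.0, -0.6] [-0.0, -0.1, 1.6]
-> [ 352. -279.  110.] 4 rows
   [-22.0, 44.8, 10.0] [0.0, -0.0, 1.9]
   [-20.5, 45.5, 10.0] [0.0, -0.0, 1.9]
   [-19.0, 46.1, 10.0] [0.0, -0.0, 1.9]
   [-17.4, 46.7, 10.0] [0.0, -0.0, 1.9]
-> [ 352. -279.   50.] 2 rows
   [0.0, -0.0, 30.0] [0.0, 0.0, 0.0]
   [0.0, -0.0, 30.0] [0.0, 0.0, 0.0]
```

View pics/p1.png

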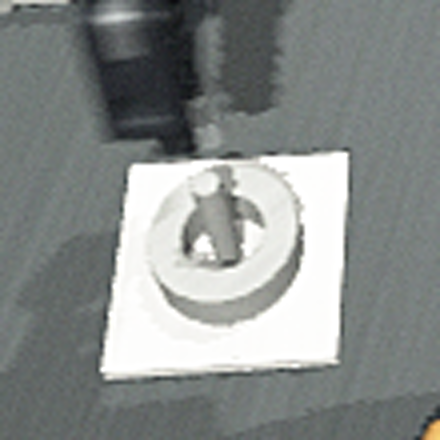

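The collar lies flat on the post base with the post through its bore (post at (222,225)). Now the nut.

Call:
{"name": "servo_tool", "arguments": {
  "rows": [
    [84,[-29.2,45.2,0],[0,0,1.6]],
    [84,[-28,46,0],[0,0,1.6]],
    [84,[-26.7,46.8,0],[0,0,1.6]],
    [84,[-25.4,47.5,0],[0,0,1.6]],
    [84,[-24,48.2,0],[0,0,1.6]],
    [84,[-22.7,48.8,0],[0,0,1.6]],
    [84,[-21.3,49.4,0],[0,0,1.6]],
    [84,[-20,50,0],[0,0,1.6]]
  ]
}}

```text
clock: 33.02
eef_pos: [436.0, -103.2, 142.1]
tcp_rot: [3.139, -0.001, -0.002]
contact_force: [1.6, -0.3, 0.5]
opening: 0.983
```

Call:
{"name": "servo_tool", "arguments": {
  "rows": [
    [84,[-22,44.8,10],[0,0,1.9]],
    [84,[-20.5,45.5,10],[0,0,1.9]],
    [84,[-19,46,10],[0,0,1.9]],
    [84,[-17.4,46.7,10],[0,0,1.9]],
    [84,[0,0,20],[0,0,0]],
    [84,[0,0,20],[0,0,0]],
    [84,[0,0,0],[0,0,0]]
  ]
}}

```text
clock: 33.9
eef_pos: [347.5, -280.3, 61.3]
tcp_rot: [3.141, 0.002, -0.135]
contact_force: [-0.3, 0.8, 1.2]
opening: 0.985
```

```bash
python3 plan.py 352,-279,6,0,-.134,20
```

```text
t 33.9 tcp [ 347.5 -280.3   61.3] [ 3.141e+00  2.000e-03 -1.350e-01] open 84.2 F [-0.3  0.8  1.2] q [-0.68  0.34  2.14 -0.    0.66  1.03]
-> [ 352. -279.    6.] 3 rows
   [1.5, -0.6, 18.4] [0.0, 0.0, -0.0]
   [1.5, -0.6, 18.4] [0.0, 0.0, -0.0]
   [1.5, -0.6, 18.4] [0.0, 0.0, -0.0]
```

Call:
{"name": "servo_tool", "arguments": {
  "rows": [
    [84,[2,-0.5,20],[0,0,0]],
    [84,[2,-0.5,20],[0,0,0]],
    [84,[0.5,0,15],[0,0,0]],
    [84,[0,0,0],[0,0,0]],
    [64,[0,0,0],[0,0,0]],
    [48,[0,0,0],[0,0,0]],
    [48,[0,0,0],[0,0,0]],
    [48,[0,0,0],[0,0,0]]
  ]
}}

```text
clock: 34.9
eef_pos: [353.2, -280.7, 8.1]
tcp_rot: [3.139, -0.002, -0.134]
contact_force: [0.1, 1.8, 7.9]
opening: 0.628
```

```bash
python3 plan.py 352,-279,160,0,-.134,44 450,-60,165,0,0,55 602.6,316,150,0,.1,52
```

```text
t 34.9 tcp [ 353.2 -280.7    8.1] [ 3.139e+00 -2.000e-03 -1.340e-01] open 53.6 F [0.1 1.8 7.9] q [-0.67  0.45  2.15 -0.    0.53  1.03]
-> [ 352. -279.  160.] 4 rows
   [-0.3, -0.3, -38.0] [0.0, -0.0, -0.0]
   [-0.3, -0.3, -38.0] [0.0, -0.0, -0.0]
   [-0.3, -0.3, -38.0] [0.0, -0.0, -0.0]
   [-0.3, -0.4, -38.0] [0.0, -0.0, -0.0]
-> [450. -60. 165.] 5 rows
   [13.6, -46.0, -1.0] [0.0, 0.0, -1.5]
   [14.8, -45.6, -1.0] [0.0, 0.0, -1.5]
   [16.0, -45.2, -1.0] [0.0, 0.0, -1.5]
   [17.2, -44.8, -1.0] [0.0, 0.0, -1.5]
   [18.4, -44.3, -1.0] [0.0, 0.0, -1.5]
-> [602.6 316.  150. ] 8 rows
   [19.1, -47.0, 1.9] [0.0, 0.0, -0.7]
   [19.7, -46.8, 1.9] [0.0, 0.0, -0.7]
   [20.2, -46.5, 1.9] [0.0, 0.0, -0.7]
   [20.8, -46.3, 1.9] [0.0, 0.0, -0.7]
   [21.4, -46.0, 1.9] [0.0, 0.0, -0.7]
   [22.0, -45.7, 1.9] [0.0, 0.0, -0.7]
   [22.5, -45.4, 1.9] [0.0, 0.0, -0.7]
   [23.1, -45.2, 1.9] [0.0, 0.0, -0.7]
```

Call:
{"name": "servo_tool", "arguments": {
  "rows": [
    [48,[0,0,-20],[0,0,0]],
    [48,[0,0,-45],[0,0,0]],
    [48,[0,0,-45],[0,0,0]],
    [48,[7,-23,-30],[0,0,-1]],
    [48,[15,-46,-10],[0,0,-1.5]],
    [48,[16,-45,0],[0,0,-1.5]],
    [48,[17,-45,0],[0,0,-1.5]],
    [48,[18,-44,0],[0,0,-1.5]]
  ]
}}

```text
clock: 35.9
eef_pos: [442.7, -82.4, 157.2]
tcp_rot: [3.139, -0.001, -0.011]
contact_force: [-0.1, -1.0, -3.5]
opening: 0.625
```

Call:
{"name": "servo_tool", "arguments": {
  "rows": [
    [48,[19,-47,0],[0,0,-0.7]],
    [48,[19.7,-47,0],[0,0,-0.7]],
    [48,[20,-46.5,0],[0,0,-0.7]],
    [48,[21,-46,0],[0,0,-0.7]],
    [48,[21.4,-46,0],[0,0,-0.7]],
    [48,[22,-46,0],[0,0,-0.7]],
    [48,[22.5,-45,0],[0,0,-0.7]],
    [48,[23,-45,0],[0,0,-0.7]]
  ]
}}

```text
clock: 36.9
eef_pos: [599.8, 291.2, 156.0]
tcp_rot: [3.139, 0.001, 0.086]
contact_force: [0.6, -0.7, -4.6]
opening: 0.623
```

Call:
{"name": "servo_tool", "arguments": {
  "rows": [
    [48,[0,0,0],[0,0,0]],
    [48,[0,0,0],[0,0,0]]
  ]
}}

```text
clock: 37.15
eef_pos: [598.9, 289.2, 155.5]
tcp_rot: [3.139, 0.002, 0.086]
contact_force: [-0.5, -1.5, -3.8]
opening: 0.63
```

```bash
python3 plan.py 603.5,316.2,115,0,.1,50 603.5,316.2,40,0,.1,20
```

```text
t 37.15 tcp [598.9 289.2 155.5] [3.139e+00 2.000e-03 8.600e-02] open 53.8 F [-0.5 -1.5 -3.8] q [ 0.45  0.49  1.6  -0.    1.05  1.93]
-> [603.5 316.2 115. ] 1 rows
   [6.9, -26.6, 40.4] [0.2, 0.1, -0.8]
-> [603.5 316.2  40. ] 4 rows
   [0.0, -0.0, 18.8] [0.0, 0.0, 0.0]
   [0.0, -0.0, 18.8] [0.0, 0.0, 0.0]
   [0.0, -0.0, 18.8] [0.0, 0.0, 0.0]
   [0.0, -0.0, 18.8] [0.0, 0.0, 0.0]
```

Call:
{"name": "servo_tool", "arguments": {
  "rows": [
    [48,[7,-26.6,20],[0,0,0]],
    [48,[0,0,25],[0,0,0]],
    [48,[0,0,0],[0,0,0]],
    [48,[0,0,0],[0,0,0]]
  ]
}}

```text
clock: 37.65
eef_pos: [604.8, 315.9, 111.8]
tcp_rot: [3.139, -0.0, 0.085]
contact_force: [-0.2, 0.1, -3.7]
opening: 0.632
```

```bash
python3 plan.py 603.5,316.2,42,0,.1,20
```

```text
t 37.65 tcp [604.8 315.9 111.8] [ 3.139 -0.     0.085] open 54.0 F [-0.2  0.1 -3.7] q [ 0.48  0.56  1.59 -0.    0.99  1.97]
-> [603.5 316.2  42. ] 4 rows
   [-0.3, -0.1, 17.5] [0.0, -0.0, -0.2]
   [-0.3, -0.1, 17.5] [0.0, -0.0, -0.2]
   [-0.3, -0.1, 17.5] [0.0, -0.0, -0.2]
   [-0.3, -0.1, 17.5] [0.0, -0.0, -0.2]
```

Call:
{"name": "servo_tool", "arguments": {
  "rows": [
    [48,[-1,0,20],[0,0,0]],
    [48,[0,0,20],[0,0,0]],
    [48,[0,0,15],[0,0,0]],
    [48,[0,0,10],[0,0,0]],
    [48,[0,0,4],[0,0,0]],
    [48,[0,0,0],[0,0,0]]
  ]
}}

```text
clock: 38.4
eef_pos: [603.7, 316.7, 41.8]
tcp_rot: [3.139, 0.0, 0.086]
contact_force: [0.1, -1.1, -3.3]
opening: 0.626
```

Call:
{"name": "servo_tool", "arguments": {
  "rows": [
    [48,[0,0,2],[0,0,0]],
    [48,[0,0,0],[0,0,0]]
  ]
}}

```text
clock: 38.65
eef_pos: [603.8, 316.7, 40.3]
tcp_rot: [3.14, -0.001, 0.086]
contact_force: [-0.4, -1.0, -4.0]
opening: 0.629
```

Call:
{"name": "servo_tool", "arguments": {
  "rows": [
    [48,[0,0,1],[0,0,0]],
    [48,[0,0,0],[0,0,0]]
  ]
}}

```text
clock: 38.9
eef_pos: [603.6, 316.5, 39.0]
tcp_rot: [3.139, -0.0, 0.086]
contact_force: [-0.4, -0.1, -4.1]
opening: 0.624
```

Call:
{"name": "servo_tool", "arguments": {
  "rows": [
    [48,[0,0,1],[0,0,0]],
    [48,[0,0,0],[0,0,0]]
  ]
}}

```text
clock: 39.15
eef_pos: [603.7, 316.6, 38.3]
tcp_rot: [3.14, -0.0, 0.086]
contact_force: [-1.0, -0.6, 0.7]
opening: 0.629
```

Call:
{"name": "servo_tool", "arguments": {
  "rows": [
    [48,[0,0,0.8],[0,0,0]],
    [48,[0,0,0],[0,0,0]]
  ]
}}

```text
clock: 39.4
eef_pos: [603.8, 316.6, 38.3]
tcp_rot: [3.14, -0.0, 0.086]
contact_force: [-3.4, -1.3, 7.2]
opening: 0.628
```

Call:
{"name": "servo_tool", "arguments": {
  "rows": [
    [48,[0,0,0.5],[0,0,0]],
    [48,[0,0,0],[0,0,0]]
  ]
}}

```text
clock: 39.65
eef_pos: [603.7, 316.7, 38.2]
tcp_rot: [3.14, -0.0, 0.086]
contact_force: [-4.9, -2.6, 11.9]
opening: 0.625
```

Call:
{"name": "servo_tool", "arguments": {
  "rows": [
    [48,[0,0,-0.8],[0,0,0]],
    [60,[0,0,0],[0,0,0]],
    [72,[0,0,0],[0,0,0]],
    [80,[0,0,-5],[0,0,0]],
    [80,[0,0,-30],[0,0,0]],
    [80,[0,0,-50],[0,0,0]],
    [80,[-20,20,-20],[0,0,0]],
    [80,[-30,40,0],[0,0,0]]
  ]
}}

```text
clock: 40.65
eef_pos: [560.4, 253.8, 145.2]
tcp_rot: [3.141, -0.005, 0.087]
contact_force: [-0.0, -0.6, -0.2]
opening: 0.941
```

```bash
python3 plan.py 442,160,110,0,.24,50;python3 - <<'E'
from fit import *
f={n:grab_frame(n) for n in("top","side")}
c=pix("side",np.array([[602,316,20]]))[0].astype(int)
a=cv2.resize(f["side"][c[1]-60:c[1]+50,c[0]-55:c[0]+55],None,fx=3.5,fy=3.5,interpolation=cv2.INTER_CUBIC)
for n in f:
    m=mask(n,"tube_c",(442,160))
    if m is not None: r=fit("tube_c",{n:m},(442,160),0,(.1,.3)); print(n,np.round(r.x,2),r.fun)
cv2.imwrite("pics/p2.png",a)
E
```

```text
t 40.65 tcp [560.4 253.8 145.2] [ 3.141 -0.005  0.087] open 80.4 F [-0.  -0.6 -0.2] q [ 0.42  0.43  1.73 -0.    0.98  1.91]
-> [442. 160. 110.] 4 rows
   [-31.6, 20.8, 8.6] [0.0, -0.1, -2.2]
   [-32.3, 19.6, 8.7] [0.0, -0.1, -2.2]
   [-33.0, 18.3, 8.7] [0.0, -0.1, -2.2]
   [-33.7, 17.0, 8.8] [0.0, -0.1, -2.2]
top [4.3859e+02 1.5905e+02 2.6000e-01] 0.11420096403411195
side [4.4214e+02 1.5989e+02 2.6000e-01] 0.028177993114879563
```

View pics/p2.png

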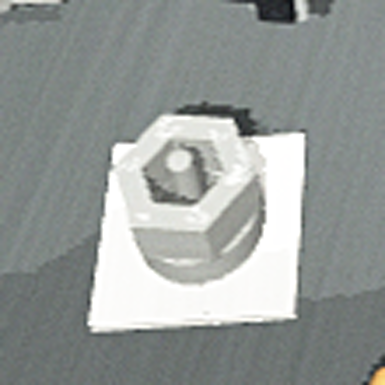

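The nut sits flat on the collar, with the post inside its bore. Now the tube.

Call:
{"name": "servo_tool", "arguments": {
  "rows": [
    [80,[-31.6,20.8,8],[0,0,-2.3]],
    [80,[-32.3,19.6,8],[0,0,-2.3]],
    [80,[-33,18.3,8],[0,0,-2.3]],
    [80,[-33.7,17,8],[0,0,-2.3]],
    [80,[0,0,30],[0,0,0]],
    [80,[0,0,10],[0,0,0]],
    [80,[0,0,0],[0,0,0]]
  ]
}}

```text
clock: 41.72
eef_pos: [441.1, 159.1, 70.4]
tcp_rot: [3.139, 0.001, 0.247]
contact_force: [0.2, 0.7, 0.6]
opening: 0.932
```

```bash
python3 plan.py 441,159.8,14,0,.255,20
```

```text
t 41.73 tcp [441.1 159.1  70.4] [3.139e+00 1.000e-03 2.470e-01] open 79.6 F [0.2 0.7 0.6] q [ 0.34  0.35  2.09 -0.    0.7   1.67]
-> [441.  159.8  14. ] 3 rows
   [0.0, -0.3, 18.8] [0.0, 0.0, -0.2]
   [0.0, -0.3, 18.8] [0.0, 0.0, -0.2]
   [0.0, -0.2, 18.8] [0.0, 0.0, -0.2]
```

Call:
{"name": "servo_tool", "arguments": {
  "rows": [
    [80,[0,-0.5,20],[0,0,-0.4]],
    [80,[0,0,20],[0,0,0]],
    [80,[0,0,16],[0,0,0]],
    [70,[0,0,0],[0,0,0]],
    [50,[0,0,0],[0,0,0]],
    [30,[0,0,0],[0,0,0]],
    [30,[0,0,0],[0,0,0]],
    [30,[0,0,0],[0,0,0]]
  ]
}}

```text
clock: 42.72
eef_pos: [441.1, 159.3, 15.7]
tcp_rot: [3.14, -0.001, 0.253]
contact_force: [-0.7, 0.2, 5.6]
opening: 0.409
```

Call:
{"name": "servo_tool", "arguments": {
  "rows": [
    [30,[0,0,0],[0,0,0]],
    [30,[0,0,0],[0,0,0]]
  ]
}}

```text
clock: 42.98
eef_pos: [441.1, 159.3, 15.7]
tcp_rot: [3.14, -0.001, 0.253]
contact_force: [-1.4, 0.6, 6.0]
opening: 0.408
```

```bash
python3 plan.py 441,159.8,120,0,.255,44 680,8.4,120,0,.205,50
```

```text
t 42.98 tcp [441.1 159.3  15.7] [ 3.14e+00 -1.00e-03  2.53e-01] open 34.8 F [-1.4  0.6  6. ] q [ 0.34  0.45  2.11 -0.    0.57  1.67]
-> [441.  159.8 120. ] 3 rows
   [0.1, -0.1, -34.8] [0.0, -0.0, -0.0]
   [0.0, -0.1, -34.8] [0.0, -0.0, -0.0]
   [0.0, -0.2, -34.8] [0.0, -0.0, -0.0]
-> [680.    8.4 120. ] 6 rows
   [32.2, 34.5, 0.0] [-0.0, -0.0, 0.5]
   [32.5, 34.2, 0.0] [-0.0, -0.0, 0.5]
   [32.8, 33.9, 0.0] [-0.0, -0.0, 0.5]
   [33.0, 33.6, 0.0] [-0.0, -0.0, 0.5]
   [33.3, 33.4, 0.0] [-0.0, -0.0, 0.5]
   [33.6, 33.1, 0.0] [-0.0, -0.0, 0.5]
```

Tube underside is 15.7 mm below TCP, so the target on the tray floor (4 mm) is TCP z about 19.7.

Call:
{"name": "servo_tool", "arguments": {
  "rows": [
    [30,[0,0,-20],[0,0,0]],
    [30,[0,0,-45],[0,0,0]],
    [30,[0,0,-40],[0,0,0]],
    [30,[32,34.5,0],[0,0,0.5]],
    [30,[32.5,34.2,0],[0,0,0.5]],
    [30,[33,34,0],[0,0,0.5]],
    [30,[33,33.6,0],[0,0,0.5]],
    [30,[33.3,33.4,0],[0,0,0.5]]
  ]
}}

```text
clock: 43.98
eef_pos: [640.1, 31.4, 120.1]
tcp_rot: [3.14, 0.001, 0.209]
contact_force: [0.2, 0.5, -4.3]
opening: 0.407
```

Call:
{"name": "servo_tool", "arguments": {
  "rows": [
    [30,[33,33,0],[0,0,0.5]],
    [30,[0,0,20],[0,0,0]],
    [30,[0,0,20],[0,0,0]],
    [30,[0,0,0],[0,0,0]]
  ]
}}

```text
clock: 44.48
eef_pos: [675.5, 7.5, 77.4]
tcp_rot: [3.141, 0.006, 0.202]
contact_force: [0.3, -0.4, -5.5]
opening: 0.402
```

```bash
python3 plan.py 680,8.4,25,0,.205,20
```

```text
t 44.48 tcp [675.5   7.5  77.4] [3.141 0.006 0.202] open 34.3 F [ 0.3 -0.4 -5.5] q [ 0.01  0.59  1.62 -0.    0.93  1.38]
-> [680.    8.4  25. ] 3 rows
   [1.6, 0.0, 17.5] [0.0, 0.1, -0.1]
   [1.6, 0.0, 17.5] [0.0, 0.1, -0.1]
   [1.5, 0.0, 17.5] [0.0, 0.1, -0.1]
```

Call:
{"name": "servo_tool", "arguments": {
  "rows": [
    [30,[2,0,18],[0,0,0]],
    [30,[1.5,0,18],[0,0,0]],
    [30,[0,0,10],[0,0,0]],
    [30,[0,0,4],[0,0,0]],
    [30,[0,0,0],[0,0,0]],
    [30,[0,0,0],[0,0,0]]
  ]
}}

```text
clock: 45.22
eef_pos: [682.4, 7.5, 30.7]
tcp_rot: [3.139, -0.001, 0.201]
contact_force: [0.2, -0.3, -4.1]
opening: 0.405
```

Call:
{"name": "servo_tool", "arguments": {
  "rows": [
    [30,[0,0,2],[0,0,0]],
    [30,[0,0,0],[0,0,0]]
  ]
}}

```text
clock: 45.48
eef_pos: [682.0, 7.5, 28.2]
tcp_rot: [3.139, 0.0, 0.201]
contact_force: [-0.2, 0.2, -4.6]
opening: 0.408
```

Call:
{"name": "servo_tool", "arguments": {
  "rows": [
    [30,[0,0,1.2],[0,0,0]],
    [30,[0,0,0],[0,0,0]]
  ]
}}

```text
clock: 45.72
eef_pos: [681.9, 7.6, 26.8]
tcp_rot: [3.14, 0.0, 0.201]
contact_force: [0.4, -0.5, -3.5]
opening: 0.408
```

Call:
{"name": "servo_tool", "arguments": {
  "rows": [
    [30,[0,0,1],[0,0,0]],
    [30,[0,0,0],[0,0,0]]
  ]
}}

```text
clock: 45.98
eef_pos: [681.9, 7.5, 25.8]
tcp_rot: [3.14, 0.0, 0.201]
contact_force: [1.0, -0.1, -3.0]
opening: 0.406
```

Call:
{"name": "servo_tool", "arguments": {
  "rows": [
    [30,[-1,0,2],[0,0,0]],
    [30,[0,0,2],[0,0,0]],
    [30,[0,0,0.7],[0,0,0]],
    [30,[0,0,0],[0,0,0]]
  ]
}}

```text
clock: 46.48
eef_pos: [681.0, 7.4, 21.1]
tcp_rot: [3.14, 0.0, 0.201]
contact_force: [1.0, -0.3, -3.7]
opening: 0.408
```

Call:
{"name": "servo_tool", "arguments": {
  "rows": [
    [30,[0,0,1],[0,0,0]],
    [30,[0,0,0],[0,0,0]]
  ]
}}

```text
clock: 46.72
eef_pos: [681.0, 7.3, 20.1]
tcp_rot: [3.14, 0.0, 0.201]
contact_force: [0.1, 0.2, -4.0]
opening: 0.406
```

Call:
{"name": "servo_tool", "arguments": {
  "rows": [
    [30,[0,0,0.8],[0,0,0]],
    [30,[0,0,0],[0,0,0]]
  ]
}}

```text
clock: 46.98
eef_pos: [681.1, 7.3, 19.8]
tcp_rot: [3.14, 0.0, 0.201]
contact_force: [-1.1, -0.6, 1.1]
opening: 0.404
```

Call:
{"name": "servo_tool", "arguments": {
  "rows": [
    [30,[0,0,0.3],[0,0,0]],
    [45,[0,0,0],[0,0,0]],
    [56,[0,0,0],[0,0,0]],
    [62,[0,0,0],[0,0,0]],
    [62,[0,0,-15],[0,0,0]],
    [70,[0,0,-50],[0,0,0]],
    [80,[0,0,-50],[0,0,0]],
    [80,[-40,0,-45],[0,0,0]]
  ]
}}

```text
clock: 47.98
eef_pos: [643.8, -0.0, 182.4]
tcp_rot: [3.139, -0.004, 0.201]
contact_force: [0.1, -0.5, -0.3]
opening: 0.94
```

Call:
{"name": "servo_tool", "arguments": {
  "rows": [
    [80,[-55,10,-10],[0,0,0]],
    [80,[-55,10,0],[0,0,0]],
    [80,[-55,10,0],[0,0,0]],
    [80,[-55,10,0],[0,0,0]],
    [80,[-30,5,0],[0,0,0]],
    [80,[0,0,0],[0,0,0]]
  ]
}}

```text
clock: 48.72
eef_pos: [404.3, -94.7, 190.2]
tcp_rot: [3.139, -0.001, 0.199]
contact_force: [0.6, -0.7, 0.3]
opening: 0.934
```

Run:
```python
from fit import *
f={n:grab_frame(n) for n in("top","side")}
print(sense()["clock"],sense()["eef_pos"],sense()["contact_force"])
for t,g in {"tube_c":(681,8),"tray":(680,8),"magnet":(534,95),"tape":(554,-92)}.items():
    for n in f:
        for b in boxes_of(n,t):
            W=np.linalg.inv(cal(n)[1]); print(t,n,round(b["conf"],2),np.round((W@np.r_[b["centre"],1])[:3]))
cv2.imwrite("pics/end.png",np.vstack([f["top"][60:290,110:470],f["side"][80:395,110:470]]))
```

```text
48.825 [406.8378047  -94.45004473 190.30343314] [ 0.43877892  0.23327752 -0.09291307]
tube_c top 0.71 [674.  11.  37.]
tube_c side 0.88 [676.  19.  37.]
tray top 0.95 [677.   9.   1.]
tray side 0.79 [668.  33.   6.]
magnet top 0.61 [532.  96.  17.]
magnet side 0.58 [532.  94.  18.]
tape side 0.94 [555. -88.  28.]
tape side 0.32 [600. 323.  60.]
```

View pics/end.png

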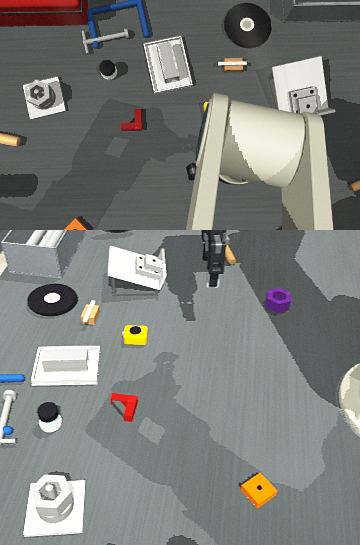

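All five parts are in place, the magnet and tape haven't moved, and the arm is clear, so I'm handing the job in.

```bash
python3 -c "
from rig import sign_off
print(sign_off())"
```

```text
the job is handed in; nothing more can be done
None
```

All five parts are in their places, and I handed the job in at about 49 s of robot time.

- **Plates:** The larger plate and then the smaller were set on the rack, each pushed lightly against the stop. Pictures show both square with the rack. My fit puts them about 1 mm off the shelf's middle, sideways.
- **Post:** The collar and then the nut are threaded on. A picture shows the nut flat on the collar with the post through both.
- **Tube:** It lies lengthways inside the tray.
- **Set-down:** Every part was lowered until the wrist force showed contact, at most about 17 N, before release.
- **Bystanders:** In the last images the magnet and tape measure are where they started, to within detection error. The orange and purple look-alikes were left alone.

**Disagreements and failed checks:**
- The two cameras differed by about 3 mm in x. I used positions fitted between them and found the final contacts by force.
- The first grips on both plates pressed the part against the bench (9–15 N), so I opened and regripped both.
- In the last top view the arm hid most of the tape, so the network saw it only in the side view. One low-confidence "tape" report there was a false hit on the nut.

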